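# Pack the edger's spacer rings into their tube

## Task

Pack away the edger's loose spacer rings: drop every steel ring lying on the worktop into the clear tube so that they lie flat in one column, then take the black cap from its sloping rest and set it on the tube rim down, knob up, fully home. Last, swing the keeper bar over the cap until it meets its stop, and leave the tin, the buffing block and the lens gauge where they are.

Things in the scene. Friction and masses are not known exactly. Their poses are not given: they have to be found in the camera images.
- magazine: Fixed stand: aluminium base plate 8 mm thick (x -43 to 43, y -41 to 93 mm) with an upright clear round tube and a pivot post (16 mm thick, at y = +65 mm). Place and yaw vary. Origin on the tube's axis at worktop height, z up. Tube: bore 43 mm, outside 52 mm, inner floor 8 mm and open top 76 mm above the worktop; the bore is slick and flares to 48 mm over the top 4 mm.
- tube_mouth (a point): Centre of the tube's mouth, on the tube's axis, level with its top (76 mm above the worktop). Axes as magazine.
- keeper (a joint): Angle of the keeper, a 16 mm wide bar on top of the post (109 to 117 mm above the worktop), about a vertical axis. 0 = over the tube, against its stop, pointing along -y of the magazine; grows as it swings away to -x of the magazine (robot's side), 1.57 = along -x, far stop 2.0. Light friction, stays where left. The knob of a seated cap passes under it with 5 mm to spare.
- keeper_pivot (a point): Point on the keeper's vertical hinge axis (113 mm above the worktop, at y = +65 mm of the magazine).
- keeper_pin (a point): Top centre of the keeper's upright black finger pin, 12 mm thick, 30 mm tall (117 to 147 mm above the worktop), on the bar's free end 85 mm from the hinge axis. It can be pinched or pushed.
- cap: Black cap: round flange 56 mm across, 6 mm thick; on its lower face a round rim 39 mm across, 8 mm deep; on its upper face a round knob 18 mm thick, 22 mm tall. 40 g, loose. Origin at the centre of the flange's lower face, z out along the knob (rim -8 to 0, flange 0 to 6, knob 6 to 28 mm). Starts on the rest, z tilted 40 degrees to -x of the rest. Seated on the tube its origin is at tube_mouth.
- cap_rest: Fixed sloping grey rest, base 86 x 76 mm, two rails inclined 40 degrees with a low lip at the lower end; the cap's flange lies on the rails, its rim hangs between them. Origin under the base's centre at worktop height; its -x points down the slope, towards the robot. The cap's origin starts 45 mm above this origin.
- ring1: Flat steel spacer ring, 40 mm outside, 9 mm thick, bore 16 mm (do not grasp in it), 40 g, both faces alike; polished and slippery; starts flat on the worktop. Four to six of the six are present. Origin at the centre of its underside, z up. Mind the machines behind: hand edger (y 0 to 0.14 m) and lensmeter (y below -0.24 m), from x = 0.46 m, up to 0.13 and 0.38 m tall.
- ring2: Flat steel spacer ring, 40 mm outside, 9 mm thick, bore 16 mm (do not grasp in it), 40 g, both faces alike; polished and slippery; starts flat on the worktop. Four to six of the six are present. Origin at the centre of its underside, z up. Mind the machines behind: hand edger (y 0 to 0.14 m) and lensmeter (y below -0.24 m), from x = 0.46 m, up to 0.13 and 0.38 m tall.
- ring3: Flat steel spacer ring, 40 mm outside, 9 mm thick, bore 16 mm (do not grasp in it), 40 g, both faces alike; polished and slippery; starts flat on the worktop. Four to six of the six are present. Origin at the centre of its underside, z up. Mind the machines behind: hand edger (y 0 to 0.14 m) and lensmeter (y below -0.24 m), from x = 0.46 m, up to 0.13 and 0.38 m tall.
- ring4: Flat steel spacer ring, 40 mm outside, 9 mm thick, bore 16 mm (do not grasp in it), 40 g, both faces alike; polished and slippery; starts flat on the worktop. Four to six of the six are present. Origin at the centre of its underside, z up. Mind the machines behind: hand edger (y 0 to 0.14 m) and lensmeter (y below -0.24 m), from x = 0.46 m, up to 0.13 and 0.38 m tall.
- ring5: Flat steel spacer ring, 40 mm outside, 9 mm thick, bore 16 mm (do not grasp in it), 40 g, both faces alike; polished and slippery; starts flat on the worktop. Four to six of the six are present. Origin at the centre of its underside, z up. Mind the machines behind: hand edger (y 0 to 0.14 m) and lensmeter (y below -0.24 m), from x = 0.46 m, up to 0.13 and 0.38 m tall.
- ring6: Flat steel spacer ring, 40 mm outside, 9 mm thick, bore 16 mm (do not grasp in it), 40 g, both faces alike; polished and slippery; starts flat on the worktop. Four to six of the six are present. Origin at the centre of its underside, z up. Mind the machines behind: hand edger (y 0 to 0.14 m) and lensmeter (y below -0.24 m), from x = 0.46 m, up to 0.13 and 0.38 m tall.
- tin: Round nose pad tin, 54 mm across, 22 mm high, a bystander; origin at the centre of its underside.
- buff_block: Felt buffing block, 26 x 62 x 24 mm, a bystander; origin at the centre of its underside.
- lens_gauge: Dial lens gauge lying on its back, 72 x 50 x 12 mm, a bystander; origin under its centre.
There are look-alikes about, which are no part of the job. Leave any green look-alike of the magazine alone.

How it is judged (in metres and radians):
On the way, in this order (a step that is already met when the one before it is completed fails the run):
1. every ring lies flat in the tube (horizontal distance between each of ring1, ring2, ring3, ring4, ring5, ring6 and tube_mouth below 0.005 m and z of ring1 in the frame of magazine between 0.004 and 0.06 m and angle between the z axis of each of ring1, ring2, ring3, ring4, ring5, ring6 and the z axis of magazine, either way round below 0.1 rad and z of ring2 in the frame of magazine between 0.004 and 0.06 m and z of ring3 in the frame of magazine between 0.004 and 0.06 m and z of ring4 in the frame of magazine between 0.004 and 0.06 m and z of ring5 in the frame of magazine between 0.004 and 0.06 m and z of ring6 in the frame of magazine between 0.004 and 0.06 m), for 0.2 s.
2. the cap is fully home on the tube, rim down (all of step 1 and horizontal distance between cap and tube_mouth below 0.005 m and z of cap in the frame of magazine between 0.073 and 0.079 m and angle between cap's own z axis and vertical below 0.08 rad), for 0.2 s.
3. the keeper is over the cap, at its stop (horizontal distance between cap and tube_mouth below 0.005 m and z of cap in the frame of magazine between 0.073 and 0.079 m and angle between cap's own z axis and vertical below 0.08 rad and value of joint keeper below 0.12 rad), for 0.2 s.
At the end, for the whole second after the job is handed in: Every ring that is present lies flat (within 0.1 rad) inside the tube, within 5 mm of its axis; the cap sits rim down on the tube's top, upright within 0.08 rad, within 5 mm of the axis and 3 mm of its full depth, at rest; the keeper stands within 0.12 rad of its stop over the cap (all of step 1 and all of step 3 and linear speed of cap below 0.02 m/s); the robot touches nothing.
It fails at once if a bystander (tin, buffing block or lens gauge) was moved by more than 30 mm (distance of any of tin, buff_block, lens_gauge from where it was at the start of the episode above 0.03 m).
Of ring1, ring2, ring3, ring4, ring5, ring6 only 4 to 6 are there at a start; the rules pass over those that are not, and their reading is None.
At some moment in a run one of ring1, ring2, ring3 may be knocked a few centimetres aside while the robot is not near it.
It also fails if it takes over 210 s, if anything falls off the work surface, if the arm or the gripper's body presses on something with over 40 N, if the wrist force passes 120 N, or if a joint passes its speed limit or range.

## Robot

A 6-joint arm with a two-finger parallel gripper is mounted at the origin on a cart in front of the work surface, level with it; the furniture and walls round the work are solid. World frame = base frame: x ahead of the robot, y to its left, z up, the work surface at z = 0. Lengths are in m, angles in degrees, forces in N, time in s.
With the tool pointing down it reaches from about 0.35 to 0.875 m from the base axis. Payload 4.2 kg.
Tool frame: the origin (TCP) lies on the centre line of the jaws, within the pads' length; the fingertips stand 22 mm ahead of it and the grasp point (between the pads) lies 3 mm ahead of it (r.tcp_to_tips is the distance from the TCP to the fingertips, in m); z points along the fingers, y is the line along which they close (so a half turn about z gives the same grasp; the last joint's range is limited). The gripper opens to 87 mm and grips with 3 to 60 N. Pads are 19 mm wide; open, the fingers measure 117 mm over their backs; the gripper's body (75 mm by 190 mm) begins 51 mm behind the grasp point.
Start: joints at [-57.834, 22.042, 0.453, 0, -68.411, -14.817], TCP at [0.186, -0.597, 0.245] pointing down, gripper open.
Joint ranges: [-179.83, 179.83], [-69.29, 118.12], [-61.27, 80.66], [-181.25, 117.63], [-171.15, -9.14], [-177.46, 177.46]. Speed limits (degrees/s): [159.86, 159.86, 180, 180, 180, 180].

## Interface

Orientations are given as a 3x3 rotation matrix whose columns are the frame's x, y, z axes.
In Python, from station import r gives the robot as it stands.
- The arm moves only by the tool apply_moves, never from a script. Its argument "plan" is a list of rows, each an object with "grip": the opening, from 0 (shut) to 1 (fully open); "offset": the shift along the tool's x, y, z in cm, a list of three; "spin": the turn about the tool's z in rad. A call has 1 to 5 rows; each row is the pose to reach, as a shift and turn from the pose commanded when the call began, along the tool's axes at that moment; what a row does not reach only later rows make up. A row lasts 1/10 s, in which the tool goes at most 50 mm and 8.59 degrees, less where a joint would pass 70% of its speed; a pose out of reach is approached as far as the arm can. A call with a gripper value outside its range is refused whole. The fingers move at their own pace and stop on an object; the grip force is fixed at half the most. Time passes only in rows, so rows that repeat a pose let the fingers close. It gives the time, the measured TCP pose, the force, the opening and the grip force at its end, in the units of the state.
- r.sense(): the state, without advancing time (a new reading comes with each control period).
- r.capture(name): name is "scene" or "top" or "wrist"; returns a dict with "img" (420x560x3 uint8, blue, green, red), "depth" (420x560 float32, m along the optical axis (not along the pixel's ray), 0 where there is no reading), "mtx" (3x3 intrinsics, pixels), "R" (3x3) and "t" (3): a world point X has camera coordinates R X + t. Camera axes: x right, y down, z forward; pixel columns grow to the right and rows downward; lengths in m; the calibration is good to about 2 mm. The wrist camera is an equidistant fisheye: a pixel r from the principal point sees the ray r / f radians off the axis. A picture is of the moment at which its call begins.
- r.finish_job(): hands the job in; it is judged then, once.
The state is a dict: "time_s": time; "joints": joint angles; "joint_velocities": joint speeds; "effort": joint torques, N m; "tcp_pos": TCP position; "ee_rot": TCP orientation; "wrist_force": force on the tool from outside, world axes, zero at the start; "moment": the same for the moment, N m; "gripper_width": opening from 0.0 (shut) to 1.0 (fully open); "gripper_force": force on a finger pad.
Only numpy, scipy, OpenCV 4.12 (cv2) and the standard library are available. Lean on these libraries where they do the work, as an engineer would, in place of code of your own. Each camera call takes 0.05 s, during which the arm holds its last target. There are 200 camera calls.

## Working session

There is one attempt and no reset: what is moved stays moved. The work goes in short steps, Python scripts to look and compute and a tool call to move; the robot and the scene stay as the last step left them, time stands still between calls to the robot, and variables do not carry over. Pictures are saved under pics/ and viewed, at most 14 in all, crops included, and the job is handed in when it is done.

Besides the shell and the picture viewer there is one more tool, called after ">>>" as a command line: name --argument value ..., lists and objects as JSON in quotes. apply_moves: Moves the arm, as the interface text tells. Its arguments: {"type":"object","properties":{"plan":{"type":"array"}},"required":["plan"]}

```bash
ls; mkdir -p pics
cat > h.py <<'E'
from station import r
import numpy as np, cv2
def cap(n):
    c=r.capture(n); return c
def cloud(c):
    d=c["depth"]; h,w=d.shape; v,u=np.mgrid[:h,:w]; K=c["mtx"]
    P=np.stack([(u-K[0,2])/K[0,0]*d,(v-K[1,2])/K[1,1]*d,d],-1)
    return (P-c["t"])@c["R"]   # R^T (P - t)
E
python3 - <<'E'
from h import *
s=r.sense();print(s["time_s"],s["tcp_pos"],np.round(s["ee_rot"],3).tolist(),s["gripper_width"])
for n in("scene","top"):
    c=cap(n);cv2.imwrite(f"pics/{n}0.png",c["img"]);np.savez(f"{n}0.npz",**c)
    print(n,(-c["R"].T@c["t"]).round(3),c["mtx"][0,0],c["R"].round(2).tolist())
E
```

```text
pics
0.0 [ 0.18621088 -0.5960226   0.24344349] [[-0.955, -0.298, -0.001], [-0.298, 0.955, 0.002], [0.0, 0.002, -1.0]] 0.9986431002225635
scene [-0.308  0.679  1.216] 438.08046729483453 [[-0.53, -0.85, 0.01], [-0.62, 0.38, -0.69], [0.58, -0.37, -0.72]]
top [0.493 0.149 1.301] 383.9608991837885 [[0.02, -1.0, -0.0], [-1.0, -0.02, -0.08], [0.08, 0.01, -1.0]]
```

View pics/scene0.png

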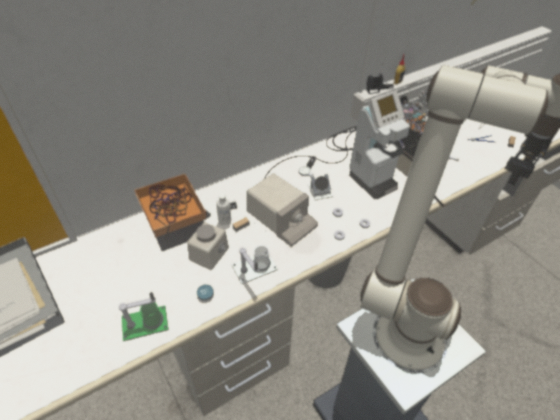

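View pics/top0.png

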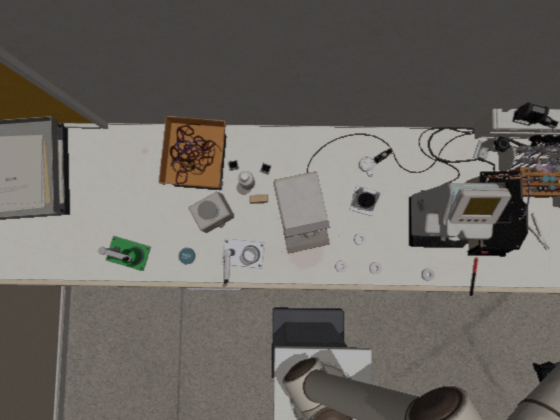

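The top view shows the magazine (245,253), with its green look-alike at (127,253). The cap on its rest is at (366,199), the tin at (187,256) and the block at (258,199). Ring candidates are (359,240), (340,266), (376,268) and (427,274), and there is an unclear item at (367,165). I'll check the candidates in one close crop.

Run:
```python
from h import *
c=dict(np.load("top0.npz"));P=cloud(c);im=c["img"]
a=cv2.resize(im[140:300,205:455],None,fx=3.2,fy=3.2,interpolation=cv2.INTER_CUBIC)
cv2.imwrite("pics/crop1.png",a[:600,:800])
for n,(u,v) in dict(r1=(359,240),r2=(340,266),r3=(376,268),r4=(427,274),unk=(367,165),cap=(366,199),mag=(250,255),tin=(187,256),block=(258,199)).items():
    q=P[v-8:v+9,u-8:u+9].reshape(-1,3); m=(q[:,2]>.006)
    print(n,P[v,u].round(3),m.sum(),np.median(q[m],0).round(3) if m.any() else '',q[:,2].max().round(3),q[:,2].min().round(3))
```

```text
r1 [ 0.511 -0.123 -0.005] 89 [ 0.515 -0.123  0.009] 1.301 -0.007
r2 [ 0.423 -0.058 -0.003] 85 [ 0.424 -0.06   0.009] 1.301 -0.007
r3 [ 0.418 -0.179 -0.003] 87 [ 0.422 -0.172  0.009] 1.301 -0.007
r4 [ 0.401 -0.348  0.003] 78 [ 0.402 -0.348  0.01 ] 1.301 -0.007
unk [ 0.765 -0.146  0.013] 185 [ 0.771 -0.147  0.011] 1.301 -0.006
cap [ 0.643 -0.132  0.061] 278 [ 0.644 -0.131  0.052] 0.071 -0.004
mag [0.455 0.245 0.005] 243 [0.455 0.244 0.012] 0.081 0.001
tin [0.449 0.453 0.021] 215 [0.452 0.456 0.021] 1.301 -0.007
block [0.642 0.221 0.026] 142 [0.645 0.219 0.022] 1.301 -0.008
```

View pics/crop1.png

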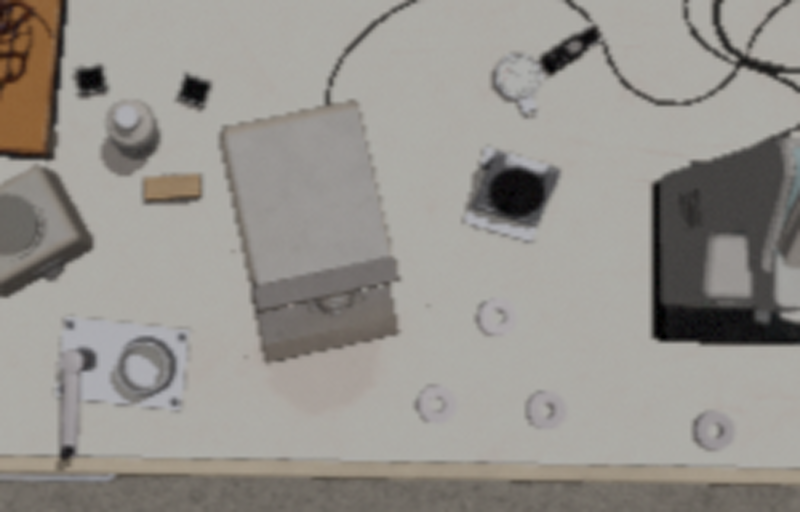

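Run:
```python
from h import *
c=dict(np.load("top0.npz"));P=cloud(c);X=P.reshape(-1,3)
X=X[c["depth"].ravel()>0]
def near(x,y,R,z0,z1):
    return X[(np.hypot(X[:,0]-x,X[:,1]-y)<R)&(X[:,2]>z0)&(X[:,2]<z1)]
for n,(x,y) in dict(r1=(.515,-.123),r2=(.424,-.06),r3=(.42,-.172),r4=(.402,-.348)).items():
    q=near(x,y,.035,.005,.02); (cx,cy),R=cv2.minEnclosingCircle((q[:,:2]*1000).astype(np.float32)); print(n,len(q),round(cx),round(cy),round(R),q.mean(0).round(4))
q=near(.46,.2,.05,.066,.086);(cx,cy),R=cv2.minEnclosingCircle((q[:,:2]*1000).astype(np.float32));print("tube",len(q),cx,cy,R,q.mean(0).round(3))
q=near(.45,.27,.13,.10,.15);print("keeper",len(q),cv2.minAreaRect((q[:,:2]*1000).astype(np.float32)),q.min(0),q.max(0))
q=near(.46,.23,.1,.004,.014);print("plate",cv2.minAreaRect((q[:,:2]*1000).astype(np.float32)))
for y in np.arange(-.08,.18,.02):
    q=X[(abs(X[:,1]-y)<.01)&(X[:,2]>.02)&(X[:,0]>.35)&(X[:,0]<.7)&(X[:,2]<.3)]
    print(round(y,2),len(q),q[:,0].min().round(3) if len(q) else '',[(round(z,2),q[q[:,2]>z][:,0].min().round(3)) for z in(.04,.06,.08,.1) if (q[:,2]>z).any()])
q=near(.644,-.131,.07,.01,.12);print("rest/cap",q.min(0),q.max(0))
im=c["img"];g=cv2.cvtColor(im,6);m=(g.ravel()<50)[c["depth"].ravel()>0]&(np.hypot(X[:,0]-.644,X[:,1]+.131)<.06)&(X[:,2]>.02)
q=X[m];print("black",len(q),q.mean(0),q[np.argsort(-q[:,2])[:12]].mean(0));ctr=q-q.mean(0);print(np.linalg.svd(ctr,full_matrices=False)[2][2])
```

```text
r1 94 513 -117 25 [ 0.5156 -0.1219  0.0086]
r2 96 427 -59 32 [ 0.4243 -0.0587  0.0085]
r3 96 415 -177 31 [ 0.4199 -0.1728  0.0088]
r4 92 403 -354 27 [ 0.4018 -0.3482  0.0091]
tube 34 458.4540710449219 238.39901733398438 24.175369262695312 [0.458 0.23  0.073]
keeper 192 ((424.8280029296875, 307.69000244140625), (100.8680191040039, 21.78980255126953), 1.4891834259033203) [0.37437409 0.29786939 0.10986475] [0.47529078 0.31973536 0.14905931]
plate ((459.9131774902344, 227.25006103515625), (187.59947204589844, 185.90045166015625), 11.458284378051758)
-0.08 0  []
-0.06 0  []
-0.04 0  []
-0.02 11 0.496 []
0.0 144 0.492 [(0.04, np.float64(0.525)), (0.06, np.float64(0.545)), (0.08, np.float64(0.545)), (0.1, np.float64(0.545))]
0.02 323 0.488 [(0.04, np.float64(0.534)), (0.06, np.float64(0.541)), (0.08, np.float64(0.541)), (0.1, np.float64(0.541))]
0.04 450 0.482 [(0.04, np.float64(0.517)), (0.06, np.float64(0.517)), (0.08, np.float64(0.53)), (0.1, np.float64(0.535))]
0.06 453 0.478 [(0.04, np.float64(0.514)), (0.06, np.float64(0.514)), (0.08, np.float64(0.526)), (0.1, np.float64(0.531))]
0.08 469 0.474 [(0.04, np.float64(0.504)), (0.06, np.float64(0.525)), (0.08, np.float64(0.525)), (0.1, np.float64(0.528))]
0.1 465 0.467 [(0.04, np.float64(0.5)), (0.06, np.float64(0.521)), (0.08, np.float64(0.521)), (0.1, np.float64(0.521))]
0.12 461 0.467 [(0.04, np.float64(0.503)), (0.06, np.float64(0.518)), (0.08, np.float64(0.518)), (0.1, np.float64(0.518))]
0.14 316 0.51 [(0.04, np.float64(0.516)), (0.06, np.float64(0.518)), (0.08, np.float64(0.518)), (0.1, np.float64(0.518))]
0.16 137 0.604 [(0.04, np.float64(0.604)), (0.06, np.float64(0.604)), (0.08, np.float64(0.604)), (0.1, np.float64(0.604))]
rest/cap [ 0.60525526 -0.17432894  0.01004524] [ 0.6835417  -0.09500056  0.07112647]
black 211 [ 0.64146921 -0.13352306  0.05205498] [ 0.63717819 -0.13099225  0.06911582]
[-0.68286923  0.14356684  0.71629475]
```

>>> apply_moves --plan '[{"grip":1,"offset":[-20,12,4],"spin":0.3},{"grip":1,"offset":[-20,12,4],"spin":0.3},{"grip":1,"offset":[-20,12,4],"spin":0.3},{"grip":1,"offset":[-20,12,4],"spin":0.3},{"grip":1,"offset":[-20,12,4],"spin":0.3}]'

```text
time_s: 0.6
tcp_pos: [0.3424, -0.4203, 0.2038]
ee_rot: [[-1.0, -0.003, -0.001], [-0.003, 1.0, 0.001], [0.001, 0.001, -1.0]]
wrist_force: [0.9, -0.6, 0.1]
gripper_width: 0.998
gripper_force: 0.0
```

>>> apply_moves --plan '[{"grip":1,"offset":[-5.5,7,5],"spin":0},{"grip":1,"offset":[-5.5,7,5],"spin":0},{"grip":1,"offset":[-5.5,7,5],"spin":0}]'

```text
time_s: 0.9
tcp_pos: [0.3967, -0.3479, 0.1512]
ee_rot: [[-1.0, -0.007, -0.005], [-0.008, 1.0, 0.004], [0.005, 0.004, -1.0]]
wrist_force: [0.1, 0.1, -0.9]
gripper_width: 0.998
gripper_force: 0.0
```

```bash
cat >> h.py <<'E'
def ortho(c,x,y,z,half=.06,px=.0005):
    """world-plane view at height z; rows: x decreasing, cols: y decreasing (like top cam)"""
    n=int(2*half/px); i,j=np.mgrid[:n,:n]
    W=np.stack([x+half-i*px,y+half-j*px,np.full((n,n),z)],-1).reshape(-1,1,3).astype(float)
    rv=cv2.Rodrigues(np.asarray(c["R"],float))[0]
    p,_=cv2.fisheye.projectPoints(W,rv,np.asarray(c["t"],float).reshape(3,1),np.asarray(c["mtx"],float),np.zeros((4,1)))
    p=p.reshape(n,n,2).astype(np.float32)
    return cv2.remap(c["img"],p[...,0],p[...,1],cv2.INTER_LINEAR)
def circ(im,x,y,dmm,tol=2,half=.06,px=.0005,p2=20,k=3):
    g=cv2.GaussianBlur(cv2.cvtColor(im,cv2.COLOR_BGR2GRAY),(5,5),0)
    R=dmm/2000/px; t=tol/1000/px
    h=cv2.HoughCircles(g,cv2.HOUGH_GRADIENT_ALT if 0 else cv2.HOUGH_GRADIENT,1,10,param1=80,param2=p2,minRadius=int(R-t),maxRadius=int(R+t))
    if h is None: return []
    return [(round(x+half-b*px,4),round(y+half-a*px,4),round(q*px*2000,1)) for a,b,q in h[0][:k]]
E
python3 - <<'E'
from h import *
c=cap("wrist");np.savez("w1.npz",**c);s=r.sense();print(s["tcp_pos"],c["mtx"].round(1).tolist(),(-c["R"].T@c["t"]).round(3))
o=ortho(c,.40,-.35,.009);print(circ(o,.40,-.35,40))
cv2.imwrite("pics/w1.png",np.hstack([c["img"],cv2.resize(o,(240,240)).repeat(1,0) if 0 else cv2.copyMakeBorder(o,0,180,0,0,0)])[:, :800])
E
```

```text
[ 0.39660268 -0.34967865  0.15255794] [[325.2, 0.0, 279.7], [0.0, 325.2, 210.7], [0.0, 0.0, 1.0]] [ 0.315 -0.349  0.291]Traceback (most recent call last):
  File "<stdin>", line 3, in <module>
  File "h.py", line 14, in ortho
    p,_=cv2.fisheye.projectPoints(W,rv,np.asarray(c["t"],float).reshape(3,1),np.asarray(c["mtx"],float),np.zeros((4,1)))
        ~~~~~~~~~~~~~~~~~~~~~~~~~^^^^^^^^^^^^^^^^^^^^^^^^^^^^^^^^^^^^^^^^^^^^^^^^^^^^^^^^^^^^^^^^^^^^^^^^^^^^^^^^^^^^^^^
cv2.error: OpenCV(4.12.0) /io/opencv/modules/calib3d/src/fisheye.cpp:83: error: (-215:Assertion failed) _tvec.getMat().isContinuous() && _rvec.getMat().isContinuous() in function 'projectPoints'
```

```bash
sed -i 's/rv=cv2.Rodrigues(np.asarray(c\["R"\],float))\[0\]/rv=cv2.Rodrigues(np.array(c["R"],float,order="C"))[0].copy()/; s/np.asarray(c\["t"\],float).reshape(3,1)/np.array(c["t"],float,order="C").reshape(3,1).copy()/' h.py
python3 - <<'E'
from h import *
c=dict(np.load("w1.npz"))
o=ortho(c,.40,-.35,.009);print(circ(o,.40,-.35,40))
cv2.imwrite("pics/w1.png",np.hstack([c["img"],cv2.copyMakeBorder(o,0,180,0,0,0)]))
E
```

```text
[(np.float32(0.3978), np.float32(-0.3488), np.float32(41.2))]
```

View pics/w1.png

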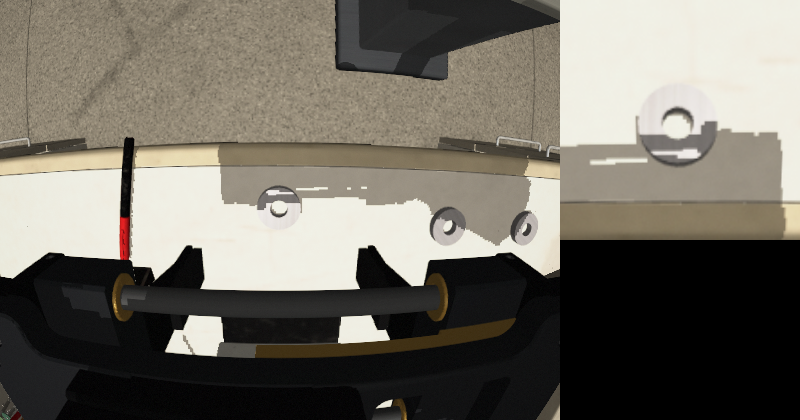

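>>> apply_moves --plan '[{"grip":1,"offset":[-0.2,0.2,5],"spin":0},{"grip":1,"offset":[-0.2,0.2,10],"spin":0},{"grip":1,"offset":[-0.2,0.2,12.5],"spin":0},{"grip":1,"offset":[-0.2,0.2,12.7],"spin":0},{"grip":1,"offset":[-0.2,0.2,12.7],"spin":0}]'

```text
time_s: 1.45
tcp_pos: [0.3985, -0.3512, 0.028]
ee_rot: [[-1.0, -0.002, 0.0], [-0.002, 1.0, -0.001], [-0.0, -0.001, -1.0]]
wrist_force: [-0.5, -0.8, 1.0]
gripper_width: 1.002
gripper_force: 0.0
```

>>> apply_moves --plan '[{"grip":0.35,"offset":[0,0,0],"spin":0},{"grip":0.35,"offset":[0,0,0],"spin":0},{"grip":0.35,"offset":[0,0,0],"spin":0},{"grip":0.35,"offset":[0,0,0],"spin":0},{"grip":0.35,"offset":[0,0,0],"spin":0}]'

```text
time_s: 1.95
tcp_pos: [0.3985, -0.3503, 0.0281]
ee_rot: [[-1.0, -0.003, 0.001], [-0.003, 1.0, -0.0], [-0.001, -0.0, -1.0]]
wrist_force: [0.3, 0.2, 0.5]
gripper_width: 0.629
gripper_force: 0.0
```

>>> apply_moves --plan '[{"grip":0.5,"offset":[0,0,0.2],"spin":0},{"grip":0.4,"offset":[0,0,0.2],"spin":0},{"grip":0.2,"offset":[0,0,0.2],"spin":0},{"grip":0.2,"offset":[0,0,0.2],"spin":0},{"grip":0.2,"offset":[0,0,0.2],"spin":0}]'

```text
time_s: 2.45
tcp_pos: [0.3983, -0.3502, 0.0254]
ee_rot: [[-1.0, -0.003, -0.0], [-0.003, 1.0, 0.0], [0.0, 0.0, -1.0]]
wrist_force: [0.5, 0.4, -0.3]
gripper_width: 0.438
gripper_force: 30.0
```

>>> apply_moves --plan '[{"grip":0.2,"offset":[0,0,-4],"spin":0},{"grip":0.2,"offset":[0,0,-9],"spin":0},{"grip":0.2,"offset":[0,2,-13],"spin":-0.1},{"grip":0.2,"offset":[0,5,-17],"spin":-0.25},{"grip":0.2,"offset":[0,10,-17.5],"spin":-0.4}]'

```text
time_s: 2.95
tcp_pos: [0.4011, -0.2517, 0.2057]
ee_rot: [[-0.918, -0.396, 0.011], [-0.396, 0.918, -0.005], [-0.008, -0.008, -1.0]]
wrist_force: [2.3, 1.0, -0.3]
gripper_width: 0.445
gripper_force: 30.0
```

>>> apply_moves --plan '[{"grip":0.2,"offset":[-2.4,4.2,0],"spin":-0.14},{"grip":0.2,"offset":[-4.8,8.4,0],"spin":-0.28},{"grip":0.2,"offset":[-7.2,12.6,0],"spin":-0.42},{"grip":0.2,"offset":[-9.6,16.8,0],"spin":-0.56},{"grip":0.2,"offset":[-12,21,0],"spin":-0.7}]'

```text
time_s: 3.45
tcp_pos: [0.4257, -0.0083, 0.2008]
ee_rot: [[-0.446, -0.895, 0.001], [-0.895, 0.446, 0.0], [-0.001, -0.001, -1.0]]
wrist_force: [0.6, -0.3, 1.2]
gripper_width: 0.439
gripper_force: 30.0
```

>>> apply_moves --plan '[{"grip":0.2,"offset":[-4.7,1.7,0],"spin":-0.1},{"grip":0.2,"offset":[-9.4,3.4,0],"spin":-0.2},{"grip":0.2,"offset":[-14.1,5.1,0],"spin":-0.3},{"grip":0.2,"offset":[-18.8,6.8,0],"spin":-0.373},{"grip":0.2,"offset":[-22,8,0],"spin":-0.373}]'

```text
time_s: 3.95
tcp_pos: [0.454, 0.2252, 0.2006]
ee_rot: [[-0.092, -0.996, 0.001], [-0.996, 0.092, 0.001], [-0.001, -0.001, -1.0]]
wrist_force: [0.1, -0.1, 0.1]
gripper_width: 0.445
gripper_force: 30.0
```

Run:
```python
from h import *
c=cap("wrist");np.savez("w2.npz",**c);s=r.sense();print(s["tcp_pos"],s["ee_rot"].round(3).tolist())
o=ortho(c,.457,.24,.076);print(circ(o,.457,.24,52,3),circ(o,.457,.24,48,2))
cv2.imwrite("pics/w2.png",np.hstack([c["img"],cv2.copyMakeBorder(o,0,180,0,0,0)]))
```

```text
[0.45544985 0.22883461 0.20056204] [[-0.09, -0.996, 0.003], [-0.996, 0.09, 0.002], [-0.003, -0.003, -1.0]]
[(np.float32(0.4542), np.float32(0.2248), np.float32(50.7)), (np.float32(0.4562), np.float32(0.2448), np.float32(52.7))] [(np.float32(0.4542), np.float32(0.2248), np.float32(50.3)), (np.float32(0.4568), np.float32(0.2443), np.float32(51.4))]
```

View pics/w2.png

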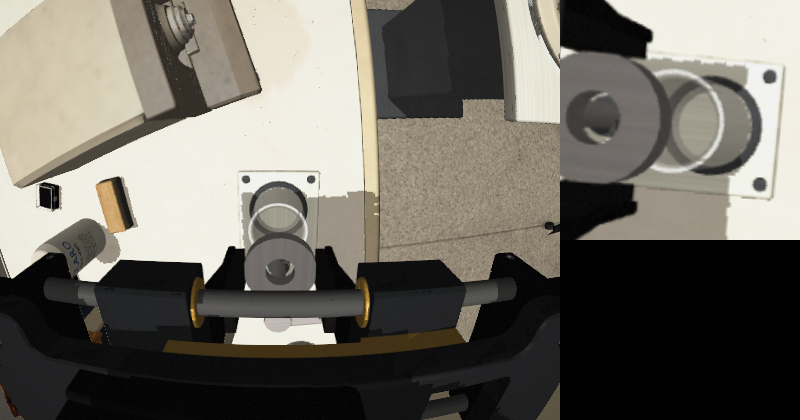

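Run:
```python
from h import *
c=dict(np.load("w2.npz"))
o=ortho(c,.455,.226,.184,half=.04);print(circ(o,.455,.226,40,2,half=.04),(-c["R"].T@c["t"]).round(4),c["R"].round(3).tolist())
o=ortho(c,.457,.23,.076);print(circ(o,.457,.23,51,2,k=5))
```

```text
[(np.float32(0.4532), np.float32(0.2262), np.float32(39.0))] [0.4454 0.1443 0.3402] [[-0.996, 0.092, -0.001], [0.087, 0.952, 0.295], [0.028, 0.293, -0.956]]
[(np.float32(0.4542), np.float32(0.2238), np.float32(49.0)), (np.float32(0.4568), np.float32(0.2452), np.float32(53.4))]
```

>>> apply_moves --plan '[{"grip":0.2,"offset":[-1.9,-0.2,2],"spin":0},{"grip":0.2,"offset":[-1.9,-0.2,5],"spin":0},{"grip":0.2,"offset":[-1.9,-0.2,7],"spin":0},{"grip":0.2,"offset":[-1.9,-0.2,7],"spin":0},{"grip":0.2,"offset":[-1.9,-0.2,7],"spin":0}]'

```text
time_s: 4.5
tcp_pos: [0.458, 0.2409, 0.1308]
ee_rot: [[-0.095, -0.996, 0.0], [-0.996, 0.095, -0.0], [0.0, -0.0, -1.0]]
wrist_force: [0.4, 0.4, -0.9]
gripper_width: 0.444
gripper_force: 30.0
```

Run:
```python
from h import *
c=cap("wrist");np.savez("w3.npz",**c);s=r.sense();p=s["tcp_pos"];print(p,s["ee_rot"].round(3).tolist())
o=ortho(c,.457,.24,.076);print(circ(o,.457,.24,51,2,k=5))
o2=ortho(c,p[0],p[1],p[2]-.0165,half=.06);print(circ(o2,p[0],p[1],40,2))
cv2.imwrite("pics/w3.png",np.hstack([c["img"],np.vstack([o,o2])[:420]]))
```

```text
[0.45843789 0.24129916 0.13161972] [[-0.095, -0.996, 0.002], [-0.996, 0.095, 0.001], [-0.001, -0.002, -1.0]]
[(np.float32(0.4548), np.float32(0.2228), np.float32(46.6)), (np.float32(0.4593), np.float32(0.2628), np.float32(50.0)), (np.float32(0.4573), np.float32(0.2448), np.float32(53.4))]
[(np.float64(0.4532), np.float64(0.21), np.float32(36.6)), (np.float64(0.4572), np.float64(0.241), np.float32(37.9)), (np.float64(0.4557), np.float64(0.2265), np.float32(40.1))]
```

View pics/w3.png

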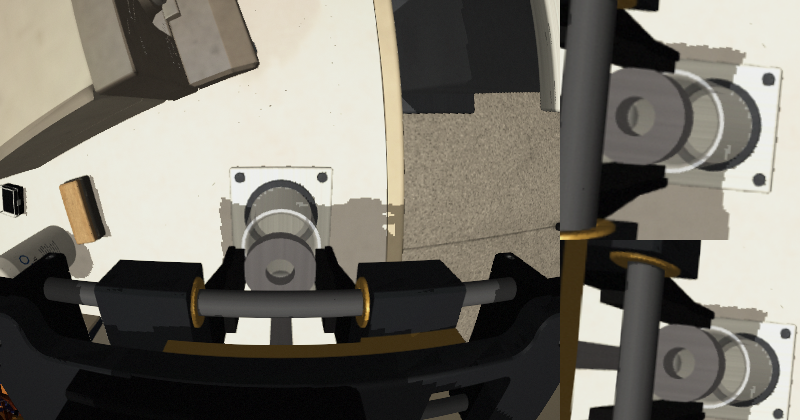

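>>> apply_moves --plan '[{"grip":0.2,"offset":[-0.37,0,1],"spin":0},{"grip":0.2,"offset":[-0.37,0,2.4],"spin":0},{"grip":0.2,"offset":[-0.37,0,2.4],"spin":0},{"grip":0.2,"offset":[-0.37,0,2.4],"spin":0}]'

```text
time_s: 4.95
tcp_pos: [0.4583, 0.2448, 0.1069]
ee_rot: [[-0.095, -0.996, 0.001], [-0.996, 0.095, 0.0], [-0.0, -0.0, -1.0]]
wrist_force: [0.2, 0.8, 0.4]
gripper_width: 0.446
gripper_force: 30.0
```

Run:
```python
from h import *
c=cap("wrist");np.savez("w4.npz",**c);s=r.sense();p=s["tcp_pos"];print(p)
o=ortho(c,.457,.235,.076,half=.04,px=.0002);print(circ(o,.457,.235,52,1,half=.04,px=.0002,k=6),circ(o,.457,.235,48,1,half=.04,px=.0002,k=6))
o2=ortho(c,p[0],p[1],p[2]-.0165,half=.04,px=.0002);print(circ(o2,p[0],p[1],40,1,half=.04,px=.0002),circ(o2,p[0],p[1],16,2,half=.04,px=.0002))
cv2.imwrite("pics/w4.png",np.hstack([o,o2]))
```

```text
[0.45854473 0.24498505 0.10720037]
[] []
[(np.float64(0.4574), np.float64(0.2463), np.float32(40.0)), (np.float64(0.4554), np.float64(0.2337), np.float32(40.4)), (np.float64(0.4568), np.float64(0.2427), np.float32(39.6))] [(np.float64(0.4576), np.float64(0.2461), np.float32(16.2)), (np.float64(0.4574), np.float64(0.2423), np.float32(13.4))]
```

View pics/w4.png

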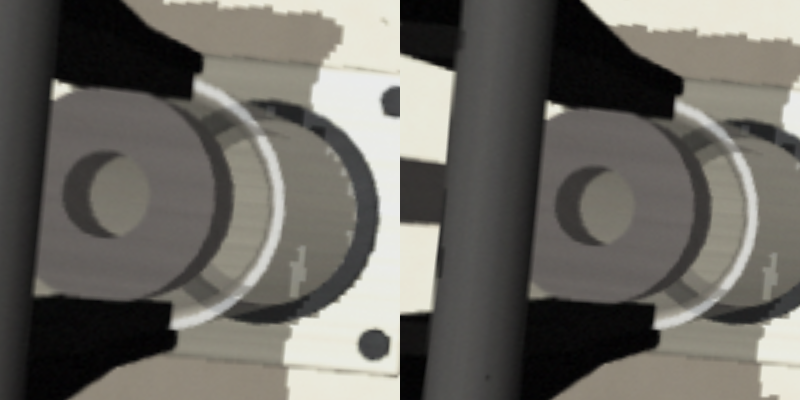

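>>> apply_moves --plan '[{"grip":0.2,"offset":[0.15,0.05,0.4],"spin":0},{"grip":0.2,"offset":[0.15,0.05,0.75],"spin":0},{"grip":0.2,"offset":[0.15,0.05,0.75],"spin":0}]'

```text
time_s: 5.3
tcp_pos: [0.4572, 0.2429, 0.0986]
ee_rot: [[-0.095, -0.995, -0.001], [-0.995, 0.095, -0.001], [0.001, 0.001, -1.0]]
wrist_force: [-0.7, 0.5, -0.6]
gripper_width: 0.443
gripper_force: 30.0
```

>>> apply_moves --plan '[{"grip":0.6,"offset":[0,0,0],"spin":0},{"grip":0.6,"offset":[0,0,0],"spin":0},{"grip":0.6,"offset":[0,0,0],"spin":0},{"grip":0.6,"offset":[0,0,-3],"spin":0},{"grip":0.6,"offset":[0,0,-7],"spin":0}]'

```text
time_s: 5.8
tcp_pos: [0.4564, 0.2422, 0.168]
ee_rot: [[-0.095, -0.995, -0.004], [-0.995, 0.095, -0.004], [0.004, 0.004, -1.0]]
wrist_force: [0.7, 0.3, 0.6]
gripper_width: 0.604
gripper_force: 0.0
```

Run:
```python
from h import *
c=cap("wrist");np.savez("w5.npz",**c);s=r.sense();p=s["tcp_pos"];print(p)
o=ortho(c,.457,.235,.076,half=.05,px=.00025)
cv2.imwrite("pics/w5.png",np.hstack([o,c["img"][100:500,100:460][:320].copy() if 0 else cv2.resize(c["img"][120:320,150:400],(500,400))])[:, :800])
```

```text
[0.46050746 0.24508035 0.17656488]
```

View pics/w5.png

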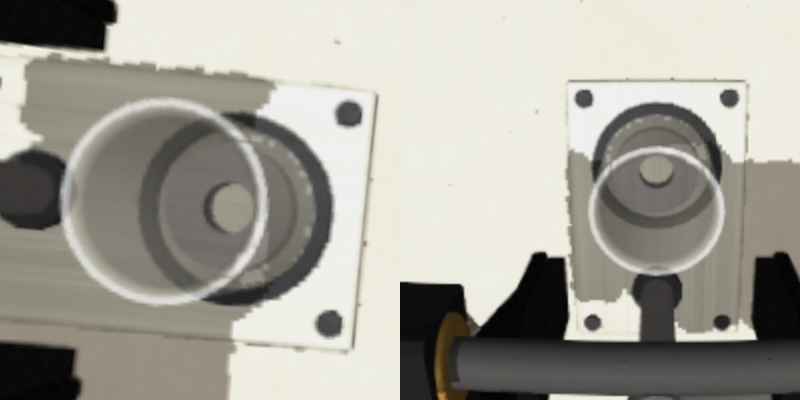

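>>> apply_moves --plan '[{"grip":0.8,"offset":[3,0,-3],"spin":0},{"grip":0.8,"offset":[8,0,-3],"spin":0},{"grip":0.8,"offset":[13,0,-3],"spin":0},{"grip":0.8,"offset":[18,0.4,-3],"spin":0},{"grip":0.8,"offset":[23,0.4,-3],"spin":0}]'

```text
time_s: 6.35
tcp_pos: [0.4308, 0.0131, 0.1994]
ee_rot: [[-0.094, -0.996, 0.001], [-0.996, 0.094, 0.001], [-0.001, -0.001, -1.0]]
wrist_force: [1.7, -0.1, -0.0]
gripper_width: 0.793
gripper_force: 0.0
```

>>> apply_moves --plan '[{"grip":0.8,"offset":[4,0,2],"spin":0},{"grip":0.8,"offset":[7.5,0,4],"spin":0},{"grip":0.8,"offset":[7.5,0,5],"spin":0},{"grip":0.8,"offset":[7.5,0,5],"spin":0}]'

```text
time_s: 6.75
tcp_pos: [0.4236, -0.0607, 0.1479]
ee_rot: [[-0.097, -0.995, -0.003], [-0.995, 0.097, -0.0], [0.001, 0.003, -1.0]]
wrist_force: [-0.0, -0.6, 0.8]
gripper_width: 0.803
gripper_force: 0.0
```

```bash
cat >> h.py <<'E'
def ring_at(x,y,c,z=.009):
    o=ortho(c,x,y,z,half=.04,px=.00025)
    for p2 in (30,20,14):
        a=circ(o,x,y,40,1.2,half=.04,px=.00025,p2=p2)
        b=circ(o,x,y,16,1.5,half=.04,px=.00025,p2=p2)
        if a: break
    return o,np.array(a).round(4).tolist(),np.array(b).round(4).tolist()
def to_tool(dx,s):
    return (s["ee_rot"].T@np.asarray(dx)*100).round(2)
E
python3 - <<'E'
from h import *
c=cap("wrist");s=r.sense();p=s["tcp_pos"];print(p)
for n,x,y in((2,.424,-.06),(3,.42,-.173),(1,.515,-.122)):
    o,a,b=ring_at(x,y,c);print(n,a,b)
    if a: print(to_tool([a[0][0]-p[0],a[0][1]-p[1],.0255-p[2]],s))
E
```

```text
[ 0.42463759 -0.05997317  0.14889078]
2 [[0.42089998722076416, -0.060100000351667404, 38.400001525878906]] [[0.42160001397132874, -0.060100000351667404, 16.600000381469727]]
[ 0.04  0.37 12.34]
3 [[0.4171000123023987, -0.1736000031232834, 39.0]] [[0.41760000586509705, -0.1736000031232834, 16.399999618530273]]
[11.38 -0.34 12.34]
1 [[0.5134000182151794, -0.12309999763965607, 39.400001525878906]] [[0.5141000151634216, -0.12290000170469284, 15.100000381469727]]
[ 5.43 -9.44 12.34]
```

>>> apply_moves --plan '[{"grip":0.8,"offset":[0,0.3,5],"spin":0},{"grip":0.8,"offset":[0,0.3,10],"spin":0},{"grip":0.8,"offset":[0,0.3,12.3],"spin":0},{"grip":0.8,"offset":[0,0.3,12.3],"spin":0},{"grip":0.7,"offset":[0,0.3,12.3],"spin":0}]'

```text
time_s: 7.3
tcp_pos: [0.4229, -0.0584, 0.0264]
ee_rot: [[-0.092, -0.996, 0.001], [-0.996, 0.092, 0.0], [-0.0, -0.001, -1.0]]
wrist_force: [-0.0, 0.9, 0.2]
gripper_width: 0.764
gripper_force: 0.0
```

>>> apply_moves --plan '[{"grip":0.55,"offset":[0,0,0],"spin":0},{"grip":0.45,"offset":[0,0,0],"spin":0},{"grip":0.2,"offset":[0,0,0],"spin":0},{"grip":0.2,"offset":[0,0,0],"spin":0},{"grip":0.2,"offset":[0,0,0],"spin":0}]'

```text
time_s: 7.8
tcp_pos: [0.4219, -0.0595, 0.0266]
ee_rot: [[-0.095, -0.996, 0.001], [-0.996, 0.095, 0.0], [-0.0, -0.001, -1.0]]
wrist_force: [-0.5, 2.1, 4.8]
gripper_width: 0.441
gripper_force: 30.0
```

>>> apply_moves --plan '[{"grip":0.2,"offset":[0,0,-5],"spin":0},{"grip":0.2,"offset":[0,0,-10],"spin":0},{"grip":0.2,"offset":[0,0,-14.5],"spin":0},{"grip":0.2,"offset":[-3,0,-17],"spin":0},{"grip":0.2,"offset":[-8,-0.3,-17],"spin":0}]'

```text
time_s: 8.3
tcp_pos: [0.4338, 0.0196, 0.2003]
ee_rot: [[-0.099, -0.995, 0.009], [-0.995, 0.099, 0.003], [-0.004, -0.009, -1.0]]
wrist_force: [1.9, 1.2, -0.9]
gripper_width: 0.44
gripper_force: 30.0
```

>>> apply_moves --plan '[{"grip":0.2,"offset":[-5,-0.3,0],"spin":0},{"grip":0.2,"offset":[-10,-0.3,0],"spin":0},{"grip":0.2,"offset":[-15,-0.3,0],"spin":0},{"grip":0.2,"offset":[-20,-0.3,0],"spin":0},{"grip":0.2,"offset":[-22.4,-0.3,1],"spin":0}]'

```text
time_s: 8.8
tcp_pos: [0.4573, 0.2464, 0.1869]
ee_rot: [[-0.092, -0.996, 0.003], [-0.996, 0.092, 0.002], [-0.003, -0.003, -1.0]]
wrist_force: [0.1, -1.1, 0.4]
gripper_width: 0.44
gripper_force: 30.0
```

>>> apply_moves --plan '[{"grip":0.2,"offset":[0,0,4],"spin":0},{"grip":0.2,"offset":[0,0,7.5],"spin":0},{"grip":0.2,"offset":[0,0,7.5],"spin":0},{"grip":0.2,"offset":[0,0,7.5],"spin":0}]'

```text
time_s: 9.2
tcp_pos: [0.4566, 0.2422, 0.1112]
ee_rot: [[-0.094, -0.996, -0.0], [-0.996, 0.094, -0.001], [0.001, 0.0, -1.0]]
wrist_force: [0.5, 0.7, 0.2]
gripper_width: 0.438
gripper_force: 30.0
```

```bash
cat >> h.py <<'E'
def held():
    c=cap("wrist");s=r.sense();p=s["tcp_pos"];print(p)
    o,a,b=ring_at(p[0],p[1],c,p[2]-.0165);print("held",a,b)
    o=ortho(c,.457,.243,.076,half=.04,px=.00025)
    print("mouth",circ(o,.457,.243,52,1.2,half=.04,px=.00025,p2=12,k=3))
    return c,s
E
python3 -c "
from h import *
c,s=held()"
```

```text
[0.45733129 0.24279123 0.1124269 ]
held [[0.4557, 0.2414, 40.6]] []
mouth [(np.float32(0.4564), np.float32(0.2434), np.float32(50.4)), (np.float32(0.4579), np.float32(0.2459), np.float32(51.5)), (np.float32(0.4526), np.float32(0.2496), np.float32(51.5))]
```

>>> apply_moves --plan '[{"grip":0.2,"offset":[-0.2,-0.1,0.7],"spin":0},{"grip":0.2,"offset":[-0.2,-0.1,1.25],"spin":0},{"grip":0.2,"offset":[-0.2,-0.1,1.25],"spin":0},{"grip":0.2,"offset":[-0.2,-0.1,1.25],"spin":0}]'

```text
time_s: 9.65
tcp_pos: [0.4577, 0.2442, 0.0988]
ee_rot: [[-0.095, -0.995, 0.0], [-0.995, 0.095, 0.0], [-0.0, -0.0, -1.0]]
wrist_force: [0.2, 0.5, -0.2]
gripper_width: 0.442
gripper_force: 30.0
```

>>> apply_moves --plan '[{"grip":0.6,"offset":[0,0,0],"spin":0},{"grip":0.6,"offset":[0,0,0],"spin":0},{"grip":0.6,"offset":[0,0,0],"spin":0},{"grip":0.6,"offset":[0,0,-3],"spin":0},{"grip":0.8,"offset":[0,0,-7],"spin":0}]'

```text
time_s: 10.15
tcp_pos: [0.4564, 0.2433, 0.1675]
ee_rot: [[-0.095, -0.995, -0.004], [-0.995, 0.095, -0.004], [0.004, 0.004, -1.0]]
wrist_force: [0.1, 1.0, 0.0]
gripper_width: 0.629
gripper_force: 0.0
```

```bash
cat >> h.py <<'E'
def stack(k):
    "check k rings: find bore 16 and outer 40 circles at top plane of stack, depth inside tube"
    c=cap("wrist");z=.008+.009*k
    o=ortho(c,.457,.244,z,half=.04,px=.00025)
    print("stack",k,np.array(circ(o,.457,.244,16,1.5,half=.04,px=.00025,p2=14)).round(4).tolist(),np.array(circ(o,.457,.244,40,1.5,half=.04,px=.00025,p2=14)).round(4).tolist())
    return o
E
python3 -c "
from h import *
o=stack(2);cv2.imwrite('pics/s2.png',o)
c=r.capture('top');P=cloud(c).reshape(-1,3)
for x,y in((.515,-.122),(.42,-.173)):
    q=P[(np.hypot(P[:,0]-x,P[:,1]-y)<.06)&(P[:,2]>.005)&(P[:,2]<.02)];print(q.mean(0),len(q))
"
```

```text
stack 2 [[0.45660001039505005, 0.24009999632835388, 14.699999809265137], [0.4560999870300293, 0.2433999925851822, 16.399999618530273], [0.4401000142097473, 0.25459998846054077, 15.800000190734863]] [[0.45089998841285706, 0.25440001487731934, 42.20000076293945], [0.46459999680519104, 0.25360000133514404, 38.099998474121094], [0.4659000039100647, 0.25110000371932983, 37.599998474121094]]
[ 0.51580192 -0.12277684  0.00853785] 110
[ 0.42072202 -0.1745629   0.00862154] 111
```

View pics/s2.png

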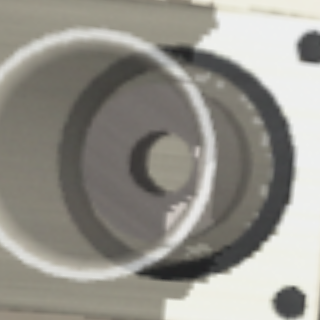

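>>> apply_moves --plan '[{"grip":0.8,"offset":[4,0,-3],"spin":0},{"grip":0.8,"offset":[9,0,-3],"spin":0},{"grip":0.8,"offset":[14,0,-3],"spin":0},{"grip":0.8,"offset":[19,0,-3],"spin":0},{"grip":0.8,"offset":[24,0,-3],"spin":0}]'

```text
time_s: 10.75
tcp_pos: [0.434, 0.0036, 0.1985]
ee_rot: [[-0.094, -0.996, 0.001], [-0.996, 0.094, 0.0], [-0.0, -0.001, -1.0]]
wrist_force: [0.8, 0.6, 1.3]
gripper_width: 0.799
gripper_force: 0.0
```

>>> apply_moves --plan '[{"grip":0.8,"offset":[5,0,0],"spin":0},{"grip":0.8,"offset":[10,0,1],"spin":0},{"grip":0.8,"offset":[14,0,3],"spin":0},{"grip":0.8,"offset":[18,0,5],"spin":0},{"grip":0.8,"offset":[18,0,5],"spin":0}]'

```text
time_s: 11.25
tcp_pos: [0.4148, -0.1769, 0.1457]
ee_rot: [[-0.102, -0.995, -0.006], [-0.995, 0.102, 0.001], [-0.0, 0.006, -1.0]]
wrist_force: [-0.9, 0.9, -0.0]
gripper_width: 0.803
gripper_force: 0.0
```

Run:
```python
from h import *
c=cap("wrist");s=r.sense();p=s["tcp_pos"];print(p)
o,a,b=ring_at(.417,-.174,c);print(a,b)
q=a[0] if a else b[0];print(to_tool([q[0]-p[0],q[1]-p[1],.0255-p[2]],s))
```

```text
[ 0.41605478 -0.17564982  0.14691433]
[[0.4178999960422516, -0.17509999871253967, 41.70000076293945]] []
[-0.07 -0.23 12.14]
```

>>> apply_moves --plan '[{"grip":0.8,"offset":[0,-0.1,5],"spin":0},{"grip":0.8,"offset":[0,-0.1,10],"spin":0},{"grip":0.8,"offset":[0,-0.1,12.2],"spin":0},{"grip":0.8,"offset":[0,-0.1,12.2],"spin":0},{"grip":0.7,"offset":[0,-0.1,12.2],"spin":0}]'

```text
time_s: 11.8
tcp_pos: [0.4195, -0.1731, 0.0268]
ee_rot: [[-0.093, -0.996, 0.0], [-0.996, 0.093, -0.0], [0.0, -0.0, -1.0]]
wrist_force: [-0.5, 0.6, -0.4]
gripper_width: 0.764
gripper_force: 0.0
```

>>> apply_moves --plan '[{"grip":0.55,"offset":[0,0,0],"spin":0},{"grip":0.45,"offset":[0,0,0],"spin":0},{"grip":0.2,"offset":[0,0,0],"spin":0},{"grip":0.2,"offset":[0,0,0],"spin":0},{"grip":0.2,"offset":[0,0,0],"spin":0}]'

```text
time_s: 12.3
tcp_pos: [0.419, -0.1739, 0.0271]
ee_rot: [[-0.095, -0.995, 0.001], [-0.995, 0.095, -0.0], [-0.0, -0.001, -1.0]]
wrist_force: [0.1, 2.7, 4.3]
gripper_width: 0.439
gripper_force: 30.0
```

>>> apply_moves --plan '[{"grip":0.2,"offset":[0,0,-5],"spin":0},{"grip":0.2,"offset":[0,0,-10],"spin":0},{"grip":0.2,"offset":[-1,0,-14.5],"spin":0},{"grip":0.2,"offset":[-5,0,-17],"spin":0},{"grip":0.2,"offset":[-10,0,-17],"spin":0}]'

```text
time_s: 12.8
tcp_pos: [0.4305, -0.0741, 0.2007]
ee_rot: [[-0.098, -0.995, 0.01], [-0.995, 0.098, 0.001], [-0.002, -0.01, -1.0]]
wrist_force: [1.6, 0.3, -1.7]
gripper_width: 0.437
gripper_force: 30.0
```

>>> apply_moves --plan '[{"grip":0.2,"offset":[-5,0,0],"spin":0},{"grip":0.2,"offset":[-10,0,0],"spin":0},{"grip":0.2,"offset":[-15,0,0],"spin":0},{"grip":0.2,"offset":[-20,0,0],"spin":0},{"grip":0.2,"offset":[-24.5,0.1,0],"spin":0}]'

```text
time_s: 13.3
tcp_pos: [0.4501, 0.1718, 0.1966]
ee_rot: [[-0.094, -0.996, 0.0], [-0.996, 0.094, 0.0], [-0.0, -0.0, -1.0]]
wrist_force: [1.5, -0.2, 0.5]
gripper_width: 0.438
gripper_force: 30.0
```

>>> apply_moves --plan '[{"grip":0.2,"offset":[-5,0,0],"spin":0},{"grip":0.2,"offset":[-7.5,0.1,2],"spin":0},{"grip":0.2,"offset":[-7.5,0.1,6],"spin":0},{"grip":0.2,"offset":[-7.5,0.1,8.5],"spin":0},{"grip":0.2,"offset":[-7.5,0.1,8.5],"spin":0}]'

```text
time_s: 13.8
tcp_pos: [0.4541, 0.2425, 0.1078]
ee_rot: [[-0.095, -0.995, -0.007], [-0.995, 0.095, -0.006], [0.007, 0.007, -1.0]]
wrist_force: [-0.0, -1.2, -0.6]
gripper_width: 0.44
gripper_force: 30.0
```

```bash
python3 -c "
from h import *
c,s=held()"
```

```text
[0.45574126 0.24347206 0.11013377]
held [[0.4556, 0.2348, 41.2], [0.4524, 0.2401, 39.0], [0.4531, 0.2168, 40.0]] [[0.4524, 0.2398, 15.0]]
mouth [(np.float32(0.4569), np.float32(0.2439), np.float32(51.4)), (np.float32(0.4591), np.float32(0.2464), np.float32(53.7)), (np.float32(0.4564), np.float32(0.2474), np.float32(53.7))]
```

>>> apply_moves --plan '[{"grip":0.2,"offset":[0,0,0],"spin":0},{"grip":0.2,"offset":[0,0,0],"spin":0}]'

```text
time_s: 14.05
tcp_pos: [0.4575, 0.2449, 0.1133]
ee_rot: [[-0.095, -0.995, 0.003], [-0.995, 0.095, 0.002], [-0.003, -0.003, -1.0]]
wrist_force: [-0.1, 0.2, -0.5]
gripper_width: 0.44
gripper_force: 30.0
```

```bash
python3 -c "
from h import *
c,s=held()"
```

```text
[0.45741904 0.24485201 0.11326706]
held [[0.4563, 0.2435, 39.0], [0.4545, 0.233, 41.7], [0.4573, 0.2332, 37.8]] [[0.4563, 0.2437, 15.4], [0.456, 0.2395, 14.6]]
mouth [(np.float32(0.4566), np.float32(0.2439), np.float32(51.5)), (np.float32(0.4581), np.float32(0.2469), np.float32(53.7)), (np.float32(0.4536), np.float32(0.2446), np.float32(53.2))]
```

Held ring (.4563,.2436) lines up with the mouth (.4566,.2439). I'll lower it and release.

>>> apply_moves --plan '[{"grip":0.2,"offset":[0,0,0.7],"spin":0},{"grip":0.2,"offset":[0,0,1.3],"spin":0},{"grip":0.2,"offset":[0,0,1.3],"spin":0},{"grip":0.2,"offset":[0,0,1.3],"spin":0}]'

```text
time_s: 14.5
tcp_pos: [0.4567, 0.2444, 0.0985]
ee_rot: [[-0.095, -0.995, 0.0], [-0.995, 0.095, 0.0], [-0.0, -0.0, -1.0]]
wrist_force: [0.1, 0.4, 0.7]
gripper_width: 0.44
gripper_force: 30.5
```

>>> apply_moves --plan '[{"grip":0.6,"offset":[0,0,0],"spin":0},{"grip":0.6,"offset":[0,0,0],"spin":0},{"grip":0.6,"offset":[0,0,0],"spin":0},{"grip":0.6,"offset":[0,0,-3],"spin":0},{"grip":0.8,"offset":[0,0,-7],"spin":0}]'

```text
time_s: 15.0
tcp_pos: [0.4552, 0.2432, 0.1672]
ee_rot: [[-0.095, -0.995, -0.005], [-0.995, 0.095, -0.004], [0.005, 0.004, -1.0]]
wrist_force: [0.2, 1.3, 0.9]
gripper_width: 0.632
gripper_force: 0.0
```

```bash
python3 -c "
from h import *
o=stack(3);cv2.imwrite('pics/s3.png',o);print(r.sense()['tcp_pos'])
c=r.capture('top');P=cloud(c).reshape(-1,3)
x,y=.515,-.122
q=P[(np.hypot(P[:,0]-x,P[:,1]-y)<.07)&(P[:,2]>.005)&(P[:,2]<.02)&(P[:,0]<.59)];print(q.mean(0),len(q))
"
```

```text
stack 3 [[0.4544000029563904, 0.24289999902248383, 18.200000762939453], [0.4560999870300293, 0.23739999532699585, 14.800000190734863], [0.4871000051498413, 0.2354000061750412, 14.800000190734863]] [[0.45190000534057617, 0.25189998745918274, 37.70000076293945]]
[0.45935643 0.24608938 0.17568879]
[ 0.51612742 -0.12371705  0.00824691] 114
```

>>> apply_moves --plan '[{"grip":0.8,"offset":[4,0,-3],"spin":0},{"grip":0.8,"offset":[9,-1,-3],"spin":0},{"grip":0.8,"offset":[14,-2,-3],"spin":0},{"grip":0.8,"offset":[18.5,-3.5,-3],"spin":0},{"grip":0.8,"offset":[23,-5,-3],"spin":0}]'

```text
time_s: 15.6
tcp_pos: [0.4841, 0.0088, 0.1984]
ee_rot: [[-0.094, -0.996, 0.0], [-0.996, 0.094, 0.0], [-0.0, -0.0, -1.0]]
wrist_force: [0.7, 0.9, -1.3]
gripper_width: 0.799
gripper_force: 0.0
```

>>> apply_moves --plan '[{"grip":0.8,"offset":[4.5,-1.5,0],"spin":0},{"grip":0.8,"offset":[9,-3,0],"spin":0},{"grip":0.8,"offset":[13,-4.1,2],"spin":0},{"grip":0.8,"offset":[13,-4.1,5],"spin":0},{"grip":0.8,"offset":[13,-4.1,5],"spin":0}]'

```text
time_s: 16.1
tcp_pos: [0.5096, -0.1238, 0.1442]
ee_rot: [[-0.099, -0.995, -0.01], [-0.995, 0.099, 0.001], [0.0, 0.01, -1.0]]
wrist_force: [-1.0, 0.4, -0.1]
gripper_width: 0.799
gripper_force: 0.0
```

>>> apply_moves --plan '[{"grip":0.8,"offset":[0,0,0],"spin":0}]'

```text
time_s: 16.2
tcp_pos: [0.5127, -0.1227, 0.1483]
ee_rot: [[-0.094, -0.996, -0.002], [-0.996, 0.094, -0.0], [0.001, 0.002, -1.0]]
wrist_force: [1.1, -0.5, 0.5]
gripper_width: 0.8
gripper_force: 0.0
```

Run:
```python
from h import *
c=cap("wrist");s=r.sense();p=s["tcp_pos"];print(p)
o,a,b=ring_at(.514,-.123,c);print(a,b)
q=a[0] if a else b[0];print(to_tool([q[0]-p[0],q[1]-p[1],.0255-p[2]],s))
```

```text
[ 0.51354695 -0.12225732  0.14932594]
[[0.5135999917984009, -0.12409999966621399, 37.79999923706055]] [[0.5135999917984009, -0.1251000016927719, 14.600000381469727]]
[ 1.800e-01 -1.000e-02  1.238e+01]
```

>>> apply_moves --plan '[{"grip":0.8,"offset":[0.2,0,5],"spin":0},{"grip":0.8,"offset":[0.2,0,10],"spin":0},{"grip":0.8,"offset":[0.2,0,12.4],"spin":0},{"grip":0.8,"offset":[0.2,0,12.4],"spin":0},{"grip":0.7,"offset":[0.2,0,12.4],"spin":0}]'

```text
time_s: 16.75
tcp_pos: [0.5143, -0.1236, 0.0258]
ee_rot: [[-0.092, -0.996, 0.003], [-0.996, 0.092, -0.0], [-0.0, -0.003, -1.0]]
wrist_force: [-0.4, -1.0, 0.6]
gripper_width: 0.769
gripper_force: 0.0
```

>>> apply_moves --plan '[{"grip":0.55,"offset":[0,0,0],"spin":0},{"grip":0.45,"offset":[0,0,0],"spin":0},{"grip":0.2,"offset":[0,0,0],"spin":0},{"grip":0.2,"offset":[0,0,0],"spin":0},{"grip":0.2,"offset":[0,0,0],"spin":0}]'

```text
time_s: 17.25
tcp_pos: [0.5131, -0.1246, 0.025]
ee_rot: [[-0.095, -0.996, 0.001], [-0.996, 0.095, 0.0], [-0.0, -0.001, -1.0]]
wrist_force: [-0.2, 0.7, 3.6]
gripper_width: 0.444
gripper_force: 30.0
```

>>> apply_moves --plan '[{"grip":0.2,"offset":[0,0,-5],"spin":0},{"grip":0.2,"offset":[0,0,-10],"spin":0},{"grip":0.2,"offset":[0,2,-14.5],"spin":0},{"grip":0.2,"offset":[-2,4,-17.5],"spin":0},{"grip":0.2,"offset":[-6.2,6,-17.5],"spin":0}]'

```text
time_s: 17.75
tcp_pos: [0.4609, -0.0578, 0.204]
ee_rot: [[-0.098, -0.995, 0.01], [-0.995, 0.098, 0.001], [-0.002, -0.01, -1.0]]
wrist_force: [1.4, 1.2, -1.1]
gripper_width: 0.444
gripper_force: 30.0
```

>>> apply_moves --plan '[{"grip":0.2,"offset":[-4.8,0.6,0],"spin":0},{"grip":0.2,"offset":[-9.6,1.2,0],"spin":0},{"grip":0.2,"offset":[-14.4,1.8,0],"spin":0},{"grip":0.2,"offset":[-19.2,2.5,0],"spin":0},{"grip":0.2,"offset":[-24,3.1,0],"spin":0}]'

```text
time_s: 18.25
tcp_pos: [0.4501, 0.1863, 0.1996]
ee_rot: [[-0.095, -0.995, -0.0], [-0.995, 0.095, 0.0], [-0.0, 0.0, -1.0]]
wrist_force: [1.6, 0.1, -0.6]
gripper_width: 0.441
gripper_force: 30.0
```

>>> apply_moves --plan '[{"grip":0.2,"offset":[-5,0,0],"spin":0},{"grip":0.2,"offset":[-6,0,4],"spin":0},{"grip":0.2,"offset":[-6,0,8.8],"spin":0},{"grip":0.2,"offset":[-6,0,8.8],"spin":0},{"grip":0.2,"offset":[-6,0,8.8],"spin":0}]'

```text
time_s: 18.75
tcp_pos: [0.4567, 0.2439, 0.1116]
ee_rot: [[-0.094, -0.996, -0.001], [-0.996, 0.094, -0.002], [0.002, 0.001, -1.0]]
wrist_force: [1.1, -0.2, 0.9]
gripper_width: 0.445
gripper_force: 30.0
```

>>> apply_moves --plan '[{"grip":0.2,"offset":[0,0,0],"spin":0},{"grip":0.2,"offset":[0,0,0],"spin":0}]'

```text
time_s: 18.95
tcp_pos: [0.4578, 0.245, 0.114]
ee_rot: [[-0.095, -0.995, 0.004], [-0.995, 0.095, 0.003], [-0.004, -0.003, -1.0]]
wrist_force: [0.5, -0.3, -0.4]
gripper_width: 0.445
gripper_force: 30.0
```

```bash
python3 -c "
from h import *
c,s=held()"
```

```text
[0.45760784 0.24481728 0.11378516]
held [[0.4572, 0.2462, 39.0]] []
mouth [(np.float32(0.4566), np.float32(0.2439), np.float32(51.5)), (np.float32(0.4581), np.float32(0.2466), np.float32(53.2)), (np.float32(0.4556), np.float32(0.2464), np.float32(52.0))]
```

>>> apply_moves --plan '[{"grip":0.2,"offset":[0.15,0.05,0.7],"spin":0},{"grip":0.2,"offset":[0.15,0.05,1.35],"spin":0},{"grip":0.2,"offset":[0.15,0.05,1.35],"spin":0},{"grip":0.2,"offset":[0.15,0.05,1.35],"spin":0}]'

```text
time_s: 19.4
tcp_pos: [0.4561, 0.2428, 0.0984]
ee_rot: [[-0.094, -0.996, 0.001], [-0.996, 0.094, -0.0], [0.0, -0.001, -1.0]]
wrist_force: [-0.0, -1.2, 3.6]
gripper_width: 0.449
gripper_force: 32.1
```

>>> apply_moves --plan '[{"grip":0.6,"offset":[0,0,0],"spin":0},{"grip":0.6,"offset":[0,0,0],"spin":0},{"grip":0.6,"offset":[0,0,0],"spin":0},{"grip":0.6,"offset":[0,0,-4],"spin":0},{"grip":0.8,"offset":[0,0,-9],"spin":0}]'

```text
time_s: 19.9
tcp_pos: [0.454, 0.2415, 0.1859]
ee_rot: [[-0.095, -0.995, -0.007], [-0.995, 0.095, -0.005], [0.006, 0.006, -1.0]]
wrist_force: [0.7, 1.0, 0.2]
gripper_width: 0.63
gripper_force: 0.0
```

Run:
```python
from h import *
o=stack(4);c=r.capture("top");P=cloud(c);np.savez("top1.npz",**c)
t=cv2.resize(c["img"][130:300,310:560],None,fx=1.9,fy=1.9,interpolation=cv2.INTER_CUBIC)
t=cv2.copyMakeBorder(t,0,max(0,320-t.shape[0]),0,0,0)[:320]
cv2.imwrite("pics/s4.png",np.hstack([o,t]))
```

```text
stack 4 [[0.4564000070095062, 0.2451000064611435, 16.200000762939453], [0.45509999990463257, 0.24140000343322754, 15.800000190734863], [0.45559999346733093, 0.2345999926328659, 15.399999618530273]] [[0.4569000005722046, 0.23240000009536743, 39.900001525878906], [0.4648999869823456, 0.25859999656677246, 42.70000076293945], [0.45489999651908875, 0.24709999561309814, 42.20000076293945]]
```

View pics/s4.png

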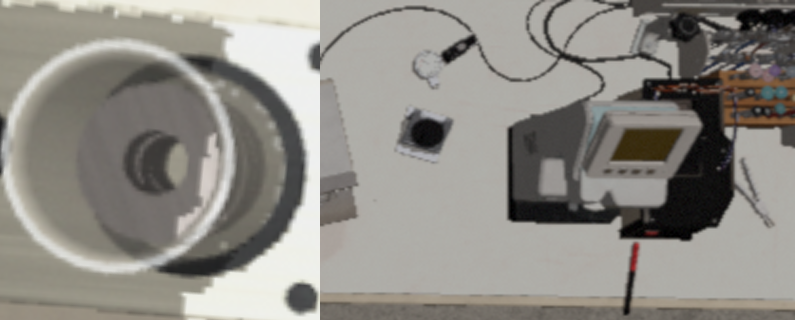

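>>> apply_moves --plan '[{"grip":0.8,"offset":[4,0,-3],"spin":0.14},{"grip":0.8,"offset":[9,-1,-3],"spin":0.28},{"grip":0.8,"offset":[13.5,-3,-3],"spin":0.42},{"grip":0.8,"offset":[18,-5,-3],"spin":0.56},{"grip":0.8,"offset":[22,-7,-3],"spin":0.7}]'

```text
time_s: 20.5
tcp_pos: [0.5042, 0.0153, 0.2174]
ee_rot: [[-0.718, -0.696, -0.001], [-0.696, 0.718, 0.0], [0.0, 0.001, -1.0]]
wrist_force: [1.1, 1.3, -0.1]
gripper_width: 0.798
gripper_force: 0.0
```

Run:
```python
from h import *
c=dict(np.load("top1.npz"));X=cloud(c)[c["depth"]>0]
for z in(.01,.06,.1,.13,.2):
    q=X[(X[:,0]>.56)&(X[:,0]<.69)&(X[:,2]>z)&(X[:,2]<.5)]
    L=q[q[:,1]<-.18];E=q[(q[:,1]>-.08)&(q[:,1]<.2)]
    print(z,L[:,1].max() if len(L) else 0,E[:,1].min() if len(E) else 0)
s=r.sense();print(s["tcp_pos"],s["ee_rot"].round(3).tolist(),s["joints"])
```

```text
0.01 -0.27931747432005677 -0.000774857583910956
0.06 -0.27931747432005677 -0.000774857583910956
0.1 -0.2796913203752321 -0.000774857583910956
0.13 -0.2796913203752321 0.012152169078509639
0.2 -0.2796913203752321 0
[0.50423752 0.01530166 0.2173768 ] [[-0.718, -0.696, -0.001], [-0.696, 0.718, 0.0], [0.0, 0.001, -1.0]] [ 2.01800764e+01  1.16584464e+01 -1.84964584e+01 -4.99500541e-02
 -5.98932005e+01 -6.60512132e+01]
```

>>> apply_moves --plan '[{"grip":0.8,"offset":[0.4,-4,0],"spin":0.14},{"grip":0.8,"offset":[0.9,-8.5,0],"spin":0.28},{"grip":0.8,"offset":[1.4,-13,0],"spin":0.42},{"grip":0.8,"offset":[1.9,-17,0],"spin":0.56},{"grip":0.8,"offset":[1.9,-18.7,1],"spin":0.7}]'

```text
time_s: 21.0
tcp_pos: [0.6239, -0.1324, 0.2073]
ee_rot: [[-0.998, -0.067, 0.001], [-0.067, 0.998, -0.0], [-0.001, -0.0, -1.0]]
wrist_force: [-0.2, 1.1, 0.2]
gripper_width: 0.795
gripper_force: 0.0
```

>>> apply_moves --plan '[{"grip":0.8,"offset":[0,0,0],"spin":0.14},{"grip":0.8,"offset":[0,0,0],"spin":0.279},{"grip":0.8,"offset":[0,0,0],"spin":0.279},{"grip":0.8,"offset":[0,0,0],"spin":0.279}]'

```text
time_s: 21.4
tcp_pos: [0.6218, -0.1294, 0.2072]
ee_rot: [[-0.98, 0.199, -0.001], [0.199, 0.98, 0.0], [0.001, 0.0, -1.0]]
wrist_force: [0.4, -0.9, 1.0]
gripper_width: 0.801
gripper_force: 0.0
```

```bash
cat >> h.py <<'E'
def wcloud(c):
    d=c["depth"];h,w=d.shape;v,u=np.mgrid[:h,:w].astype(float);K=c["mtx"]
    a=(u-K[0,2])/K[0,0];b=(v-K[1,2])/K[1,1];t=np.hypot(a,b)+1e-9;k=np.tan(np.minimum(t,1.5))/t
    return (np.stack([a*k*d,b*k*d,d],-1)-c["t"])@c["R"]
E
python3 - <<'E'
from h import *
c=cap("wrist");np.savez("w6.npz",**c);s=r.sense();print(s["tcp_pos"],s["ee_rot"].round(3).tolist())
X=wcloud(c);g=cv2.cvtColor(c["img"],6)
ok=(c["depth"]>0)&(np.hypot(X[...,0]-.64,X[...,1]+.133)<.07)&(X[...,2]>.01)&(X[...,2]<.1)&(g<70)
q=X[ok];print(len(q),q.min(0),q.max(0),q.mean(0))
m=ok.astype(np.uint8)*255
im=c["img"].copy();im[ok]=(0,0,255)
cv2.imwrite("pics/w6.png",np.hstack([c["img"][60:360,80:480],im[60:360,80:480]]))
E
```

```text
[ 0.62186565 -0.1293309   0.20751067] [[-0.98, 0.199, -0.001], [0.199, 0.98, 0.0], [0.001, 0.0, -1.0]]
2737 [ 0.60985255 -0.161837    0.01001396] [ 0.66632874 -0.09575042  0.07104901] [ 0.63825135 -0.13364222  0.05013424]
```

View pics/w6.png

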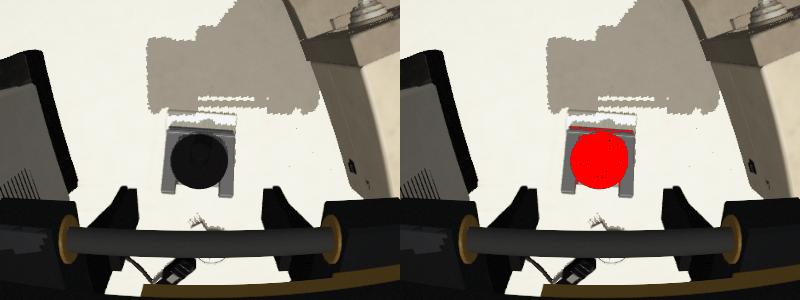

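Run:
```python
from h import *
c=dict(np.load("w6.npz"));X=wcloud(c);g=cv2.cvtColor(c["img"],6)
ok=(c["depth"]>0)&(np.hypot(X[...,0]-.64,X[...,1]+.133)<.06)&(X[...,2]>.018)&(X[...,2]<.1)&(g<60)
q=X[ok]
for yaw in(-11.5,):
    a=np.radians(yaw);ex=np.array([np.cos(a),np.sin(a),0]);ey=np.array([-np.sin(a),np.cos(a),0])
    t=np.radians(40);zc=-np.sin(t)*ex+np.cos(t)*np.array([0,0,1]);u=np.cross(ey,zc)
    s=q@zc;h,e=np.histogram(s,40);print(np.c_[e[:-1].round(4),h][h>25].tolist())
    top=s>s.max()-.003;k=q[top];print("knob end",len(k),k.mean(0),np.ptp(k@u),np.ptp(k@ey))
    (cu,cv),R=cv2.minEnclosingCircle(np.c_[k@u,k@ey].astype(np.float32)*1000);print("knob uv",cu,cv,R)
    f=q[abs(s-(s.max()-.0225))<.003];n=np.linalg.svd(f-f.mean(0),full_matrices=False)[2][2];print("flange n",n*np.sign(n[2]),zc)
    (cu,cv),R=cv2.minEnclosingCircle(np.c_[f@u,f@ey].astype(np.float32)*1000);print("flange uv",cu,cv,R)
    O=u*cu/1000+ey*cv/1000+zc*(np.median(s[top])-.028);print("O",O, "grasp",O+.0195*zc)
```

```text
[[-0.3861, 27.0], [-0.3852, 89.0], [-0.3842, 462.0], [-0.3833, 705.0], [-0.3823, 594.0], [-0.3814, 190.0], [-0.3623, 56.0], [-0.3614, 121.0], [-0.3604, 76.0]]
knob end 228 [ 0.62588329 -0.13085201  0.06583744] 0.01608993808000847 0.016349770908951237
knob uv 532.1757202148438 -3.2319929599761963 8.650534629821777
flange n [-0.62114331  0.16692977  0.76571238] [-0.62988346  0.12815124  0.76604444]
flange uv 531.4825439453125 -4.116265296936035 28.740009307861328
O [ 0.64294779 -0.1350098   0.04390913] grasp [ 0.63066507 -0.13251085  0.058847  ]
```

>>> apply_moves --plan '[{"grip":0.8,"offset":[-0.9,-0.1,5],"spin":0},{"grip":0.8,"offset":[-0.9,-0.1,10],"spin":0},{"grip":0.7,"offset":[-0.9,-0.1,13],"spin":0},{"grip":0.6,"offset":[-0.9,-0.1,13.1],"spin":0},{"grip":0.5,"offset":[-0.9,-0.1,13.1],"spin":0}]'

```text
time_s: 21.95
tcp_pos: [0.6313, -0.1323, 0.0775]
ee_rot: [[-0.98, 0.2, 0.0], [0.2, 0.98, -0.001], [-0.0, -0.001, -1.0]]
wrist_force: [0.4, 0.2, 0.1]
gripper_width: 0.61
gripper_force: 0.0
```

>>> apply_moves --plan '[{"grip":0.4,"offset":[0,0,0],"spin":0},{"grip":0.3,"offset":[0,0,0],"spin":0},{"grip":0.0,"offset":[0,0,0],"spin":0},{"grip":0.0,"offset":[0,0,0],"spin":0},{"grip":0.0,"offset":[0,0,0],"spin":0}]'

```text
time_s: 22.45
tcp_pos: [0.631, -0.1323, 0.0779]
ee_rot: [[-0.979, 0.202, 0.001], [0.202, 0.979, -0.0], [-0.001, 0.0, -1.0]]
wrist_force: [-1.0, 1.3, 2.1]
gripper_width: 0.194
gripper_force: 29.9
```

>>> apply_moves --plan '[{"grip":0.0,"offset":[0,0,0],"spin":0},{"grip":0.0,"offset":[0,0,0],"spin":0}]'

```text
time_s: 22.65
tcp_pos: [0.631, -0.1323, 0.0779]
ee_rot: [[-0.979, 0.202, 0.001], [0.202, 0.979, -0.0], [-0.001, 0.0, -1.0]]
wrist_force: [-1.4, 1.4, 5.6]
gripper_width: 0.195
gripper_force: 30.0
```

>>> apply_moves --plan '[{"grip":0.0,"offset":[0,0,-3],"spin":0},{"grip":0.0,"offset":[0,0,-7],"spin":0},{"grip":0.0,"offset":[4,-0.4,-8],"spin":0},{"grip":0.0,"offset":[9,-0.9,-8],"spin":0},{"grip":0.0,"offset":[12.6,-1.3,-6],"spin":0}]'

```text
time_s: 23.15
tcp_pos: [0.5039, -0.1195, 0.1389]
ee_rot: [[-0.979, 0.202, 0.005], [0.202, 0.979, 0.0], [-0.005, 0.001, -1.0]]
wrist_force: [0.8, -0.0, 0.1]
gripper_width: 0.193
gripper_force: 29.9
```

>>> apply_moves --plan '[{"grip":0.0,"offset":[0,0,3],"spin":0},{"grip":0.0,"offset":[0,0,6.5],"spin":0},{"grip":0.0,"offset":[0,0,8.1],"spin":0},{"grip":0.0,"offset":[0,0,8.1],"spin":0},{"grip":0.0,"offset":[0,0,8.1],"spin":0}]'

```text
time_s: 23.65
tcp_pos: [0.5049, -0.1197, 0.056]
ee_rot: [[-0.979, 0.201, -0.0], [0.201, 0.979, -0.0], [0.0, -0.0, -1.0]]
wrist_force: [0.6, 0.4, 0.6]
gripper_width: 0.19
gripper_force: 29.9
```

Run:
```python
from h import *
c=cap("wrist");s=r.sense();p=s["tcp_pos"];print(p)
t=r.capture("scene");d=cv2.projectPoints(np.array([[p[0],p[1],.03]]),cv2.Rodrigues(t["R"])[0],t["t"].reshape(3,1).copy(),t["mtx"],None)[0].ravel().astype(int);print(d)
z=t["img"][max(0,d[1]-35):d[1]+35,max(0,d[0]-35):d[0]+35]
cv2.imwrite("pics/w7.png",np.hstack([c["img"][100:400,60:460],cv2.resize(z,(300,300),interpolation=cv2.INTER_CUBIC)]))
```

```text
[ 0.50544502 -0.11970935  0.05667325]
[339 208]
```

View pics/w7.png

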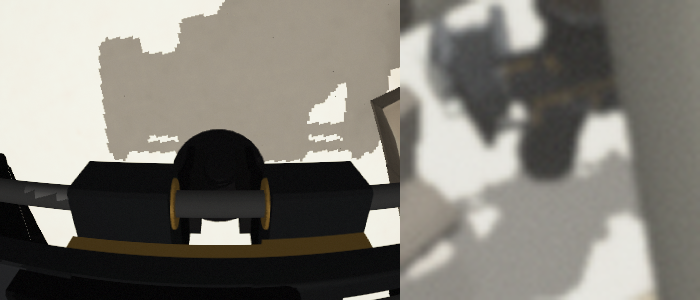

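>>> apply_moves --plan '[{"grip":0.0,"offset":[0,0,0.2],"spin":0},{"grip":0.0,"offset":[0,0,0.4],"spin":0},{"grip":0.0,"offset":[0,0,0.5],"spin":0}]'

```text
time_s: 24.05
tcp_pos: [0.5049, -0.1196, 0.0514]
ee_rot: [[-0.979, 0.202, 0.001], [0.202, 0.979, 0.0], [-0.001, 0.0, -1.0]]
wrist_force: [-0.1, 0.4, 3.7]
gripper_width: 0.197
gripper_force: 29.9
```

>>> apply_moves --plan '[{"grip":0.0,"offset":[0,0,0.1],"spin":0},{"grip":0.0,"offset":[0,0,0.2],"spin":0},{"grip":0.0,"offset":[0,0,0.3],"spin":0}]'

```text
time_s: 24.35
tcp_pos: [0.5061, -0.1198, 0.0505]
ee_rot: [[-0.98, 0.2, 0.003], [0.2, 0.98, -0.001], [-0.003, -0.0, -1.0]]
wrist_force: [-3.7, 1.0, 19.8]
gripper_width: 0.198
gripper_force: 30.1
```

>>> apply_moves --plan '[{"grip":0.0,"offset":[0,0,-0.2],"spin":0},{"grip":0.3,"offset":[0,0,-0.2],"spin":0},{"grip":0.5,"offset":[0,0,-0.2],"spin":0},{"grip":0.5,"offset":[0,0,-0.2],"spin":0},{"grip":0.5,"offset":[0,0,-0.2],"spin":0}]'

```text
time_s: 24.85
tcp_pos: [0.5045, -0.1197, 0.0496]
ee_rot: [[-0.979, 0.202, -0.001], [0.202, 0.979, -0.0], [0.001, -0.0, -1.0]]
wrist_force: [-0.6, -0.5, 1.0]
gripper_width: 0.457
gripper_force: 0.0
```

>>> apply_moves --plan '[{"grip":0.6,"offset":[0,0,-2],"spin":0},{"grip":0.6,"offset":[0,0,-6],"spin":0},{"grip":0.6,"offset":[0,0,-10],"spin":0},{"grip":0.6,"offset":[0,0,-10],"spin":0},{"grip":0.6,"offset":[0,0,-10],"spin":0}]'

```text
time_s: 25.35
tcp_pos: [0.5049, -0.1195, 0.1506]
ee_rot: [[-0.979, 0.202, 0.002], [0.202, 0.979, 0.001], [-0.002, 0.001, -1.0]]
wrist_force: [0.4, 0.1, -0.6]
gripper_width: 0.594
gripper_force: 0.0
```

Run:
```python
from h import *
c=cap("wrist");np.savez("w8.npz",**c);s=r.sense();p=s["tcp_pos"];print(p)
X=wcloud(c);g=cv2.cvtColor(c["img"],6)
ok=(c["depth"]>0)&(np.hypot(X[...,0]-.5,X[...,1]+.12)<.07)&(X[...,2]>.008)&(X[...,2]<.08)&(g<60)
q=X[ok];print(len(q),np.histogram(q[:,2],np.arange(.008,.08,.004)))
k=q[q[:,2]>q[:,2].max()-.004];print("knob",k.mean(0),np.ptp(k,0))
f=q[abs(q[:,2]-np.median(q[:,2]))<.003];n=np.linalg.svd(f-f.mean(0),full_matrices=False)[2][2];print("flange n",n)
(a,b),R=cv2.minEnclosingCircle(f[:,:2].astype(np.float32)*1000);print(a,b,R)
```

```text
[ 0.50403921 -0.11956748  0.14943049]
2726 (array([  75, 2204,   28,   33,   28,   33,  269,   56,    0,    0,    0,
          0,    0,    0,    0,    0,    0]), array([0.008, 0.012, 0.016, 0.02 , 0.024, 0.028, 0.032, 0.036, 0.04 ,
       0.044, 0.048, 0.052, 0.056, 0.06 , 0.064, 0.068, 0.072, 0.076]))
knob [ 0.52634676 -0.12753156  0.03540024] [0.01718038 0.01681186 0.00397356]
flange n [-3.93406415e-03  6.84201569e-04  9.99992027e-01]
526.5430908203125 -127.39557647705078 28.00969886779785
```

>>> apply_moves --plan '[{"grip":0.6,"offset":[-2.35,-0.33,3],"spin":0},{"grip":0.6,"offset":[-2.35,-0.33,8],"spin":0},{"grip":0.6,"offset":[-2.35,-0.33,10.9],"spin":0},{"grip":0.5,"offset":[-2.35,-0.33,10.9],"spin":0},{"grip":0.4,"offset":[-2.35,-0.33,10.9],"spin":0}]'

```text
time_s: 25.9
tcp_pos: [0.5257, -0.1277, 0.039]
ee_rot: [[-0.979, 0.202, -0.005], [0.202, 0.979, -0.0], [0.005, -0.001, -1.0]]
wrist_force: [-0.1, -0.7, 1.2]
gripper_width: 0.498
gripper_force: 0.1
```

>>> apply_moves --plan '[{"grip":0.3,"offset":[0,0,0],"spin":0},{"grip":0.2,"offset":[0,0,0],"spin":0},{"grip":0.0,"offset":[0,0,0],"spin":0},{"grip":0.0,"offset":[0,0,0],"spin":0},{"grip":0.0,"offset":[0,0,0],"spin":0}]'

```text
time_s: 26.4
tcp_pos: [0.5271, -0.1276, 0.0414]
ee_rot: [[-0.979, 0.202, 0.001], [0.202, 0.979, 0.0], [-0.001, 0.0, -1.0]]
wrist_force: [1.0, -0.4, -0.3]
gripper_width: 0.46
gripper_force: 30.0
```

Run:
```python
from h import *
c=cap("wrist");np.savez("w9.npz",**c);s=r.sense();p=s["tcp_pos"];print(p,s["gripper_width"],s["wrist_force"],s["moment"])
t=r.capture("scene");z=t["img"][160:250,290:390]
cv2.imwrite("pics/w9.png",np.hstack([c["img"][100:400,60:460],cv2.resize(z,(333,300),interpolation=cv2.INTER_CUBIC)]))
```

```text
[ 0.52710483 -0.12764708  0.04131272] 0.45634704261678205 [-0.6725333 -0.6251746 -0.1347339] [-0.02096731 -0.02206928  0.04186619]
```

View pics/w9.png

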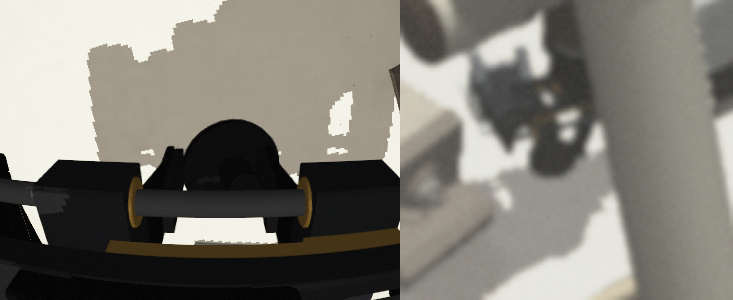

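>>> apply_moves --plan '[{"grip":0.5,"offset":[0,0,0],"spin":0},{"grip":0.6,"offset":[0,0,0],"spin":0},{"grip":0.8,"offset":[0,0,0],"spin":0},{"grip":0.9,"offset":[0,0,-1],"spin":0},{"grip":0.9,"offset":[0,0,-4],"spin":0}]'

```text
time_s: 27.0
tcp_pos: [0.5251, -0.1276, 0.0795]
ee_rot: [[-0.979, 0.202, -0.007], [0.202, 0.979, 0.0], [0.006, -0.001, -1.0]]
wrist_force: [0.8, -0.3, 0.6]
gripper_width: 0.777
gripper_force: 0.0
```

>>> apply_moves --plan '[{"grip":0.9,"offset":[1,0,-4],"spin":0},{"grip":0.9,"offset":[2,0,-7],"spin":0},{"grip":0.9,"offset":[2,0,-7],"spin":0},{"grip":0.9,"offset":[2,0,-7],"spin":0}]'

```text
time_s: 27.4
tcp_pos: [0.5076, -0.1235, 0.1524]
ee_rot: [[-0.979, 0.202, 0.003], [0.202, 0.979, 0.0], [-0.003, 0.001, -1.0]]
wrist_force: [-1.2, -0.2, -0.9]
gripper_width: 0.896
gripper_force: 0.0
```

```bash
cat > capm.py <<'E'
from h import *
c=cap("wrist");np.savez("wc.npz",**c);s=r.sense();p=s["tcp_pos"];print(p)
X=wcloud(c);g=cv2.cvtColor(c["img"],6)
ok=(c["depth"]>0)&(np.hypot(X[...,0]-.52,X[...,1]+.125)<.09)&(X[...,2]>.004)&(X[...,2]<.08)&(g<60)
q=X[ok];h,e=np.histogram(q[:,2],np.arange(.004,.08,.004));print(len(q),h)
k=q[q[:,2]>q[:,2].max()-.004];print("top",k.mean(0),np.ptp(k,0))
f=q[abs(q[:,2]-e[h.argmax()]-.002)<.004];n=np.linalg.svd(f-f.mean(0),full_matrices=False)[2][2];print("n",n)
(a,b),R=cv2.minEnclosingCircle(f[:,:2].astype(np.float32)*1000);print("flange",a,b,R,"z",np.median(f[:,2]))
w=X[(c["depth"]>0)&(g>180)&(np.hypot(X[...,0]-.52,X[...,1]+.125)<.12)&(abs(X[...,2])<.02)];print("table z",np.median(w[:,2]))
E
python3 capm.py
```

```text
[ 0.50719957 -0.12351771  0.15127684]
2729 [   3   59 2224   27   31   30   31  268   56    0    0    0    0    0
    0    0    0    0]
top [ 0.52837352 -0.12574452  0.03537823] [0.01742343 0.01722253 0.0039684 ]
n [-2.96222309e-03  9.01481026e-04  9.99995206e-01]
flange 528.6665649414062 -125.76055145263672 27.983789443969727 z 0.013521531892023268
table z -0.0004762962801703373
```

>>> apply_moves --plan '[{"grip":0.9,"offset":[-2.1,0.2,4],"spin":0},{"grip":0.9,"offset":[-2.1,0.2,8],"spin":0},{"grip":0.9,"offset":[-2.1,0.2,10],"spin":0},{"grip":0.9,"offset":[-2.1,0.2,10.5],"spin":0},{"grip":0.9,"offset":[-2.1,0.2,10.5],"spin":0}]'

```text
time_s: 27.95
tcp_pos: [0.5278, -0.126, 0.0447]
ee_rot: [[-0.979, 0.202, -0.003], [0.202, 0.979, -0.0], [0.003, -0.001, -1.0]]
wrist_force: [0.9, 0.0, 0.4]
gripper_width: 0.898
gripper_force: 0.0
```

>>> apply_moves --plan '[{"grip":0.6,"offset":[0,0,0],"spin":0},{"grip":0.5,"offset":[0,0,0],"spin":0},{"grip":0.3,"offset":[0,0,0],"spin":0},{"grip":0.3,"offset":[0,0,0],"spin":0},{"grip":0.3,"offset":[0,0,0],"spin":0}]'

```text
time_s: 28.45
tcp_pos: [0.5286, -0.1259, 0.0466]
ee_rot: [[-0.979, 0.202, 0.001], [0.202, 0.979, 0.0], [-0.001, 0.0, -1.0]]
wrist_force: [0.4, -0.4, -0.2]
gripper_width: 0.53
gripper_force: 0.0
```

>>> apply_moves --plan '[{"grip":0,"offset":[0,0,0],"spin":0},{"grip":0,"offset":[0,0,0],"spin":0},{"grip":0,"offset":[0,0,0],"spin":0},{"grip":0,"offset":[0,0,0],"spin":0},{"grip":0,"offset":[0,0,0],"spin":0}]'

```text
time_s: 28.95
tcp_pos: [0.5284, -0.1259, 0.046]
ee_rot: [[-0.979, 0.202, -0.0], [0.202, 0.979, -0.0], [0.0, -0.0, -1.0]]
wrist_force: [0.2, -0.2, -0.4]
gripper_width: 0.193
gripper_force: 30.0
```

```bash
python3 capm.py
```

```text
[ 0.52841591 -0.12585955  0.04596768]
6635 [   1  143 2999   80  104  223  226  811  309  127  168  225  193  187
  228  147   80  327]
top [ 0.53046812 -0.12759822  0.07822759] [0.01941404 0.02852901 0.00396286]
n [-1.33056677e-02 -1.02329040e-04  9.99911470e-01]
flange 528.1881713867188 -126.22874450683594 27.756376266479492 z 0.013558874847877433
table z -0.00048521767079665295
```

>>> apply_moves --plan '[{"grip":0,"offset":[0,0,-4],"spin":0},{"grip":0,"offset":[0,0,-8.5],"spin":0},{"grip":0,"offset":[0,0,-13],"spin":0},{"grip":0,"offset":[2,3,-15.5],"spin":0},{"grip":0,"offset":[4,7,-15.5],"spin":0}]'

```text
time_s: 29.5
tcp_pos: [0.5054, -0.0493, 0.2053]
ee_rot: [[-0.979, 0.205, 0.009], [0.205, 0.979, 0.001], [-0.009, 0.003, -1.0]]
wrist_force: [1.1, 1.1, -1.2]
gripper_width: 0.193
gripper_force: 30.0
```

>>> apply_moves --plan '[{"grip":0,"offset":[2,4.5,0],"spin":0},{"grip":0,"offset":[4,9,0],"spin":0},{"grip":0,"offset":[6,13.5,0],"spin":0},{"grip":0,"offset":[8,18,0],"spin":0},{"grip":0,"offset":[9.5,22.5,0],"spin":0}]'

```text
time_s: 30.0
tcp_pos: [0.4545, 0.192, 0.2012]
ee_rot: [[-0.98, 0.201, -0.0], [0.201, 0.98, 0.0], [0.0, 0.0, -1.0]]
wrist_force: [2.1, 0.5, 0.6]
gripper_width: 0.191
gripper_force: 30.0
```

>>> apply_moves --plan '[{"grip":0,"offset":[1,4,0],"spin":0},{"grip":0,"offset":[1,5.3,2],"spin":0},{"grip":0,"offset":[1,5.3,5],"spin":0},{"grip":0,"offset":[1,5.3,6],"spin":0},{"grip":0,"offset":[1,5.3,6],"spin":0}]'

```text
time_s: 30.5
tcp_pos: [0.4557, 0.2432, 0.1395]
ee_rot: [[-0.979, 0.202, -0.003], [0.202, 0.979, -0.003], [0.002, -0.004, -1.0]]
wrist_force: [1.0, -0.1, -0.7]
gripper_width: 0.19
gripper_force: 30.0
```

>>> apply_moves --plan '[{"grip":0,"offset":[0,0,0],"spin":0},{"grip":0,"offset":[0,0,0],"spin":0}]'

```text
time_s: 30.7
tcp_pos: [0.4575, 0.2444, 0.1425]
ee_rot: [[-0.979, 0.202, 0.002], [0.202, 0.979, 0.002], [-0.002, 0.002, -1.0]]
wrist_force: [0.9, -0.6, 0.2]
gripper_width: 0.198
gripper_force: 30.0
```

Run:
```python
from h import *
c=cap("wrist");np.savez("wd.npz",**c);s=r.sense();p=s["tcp_pos"];print(p)
X=wcloud(c);g=cv2.cvtColor(c["img"],6);zt=p[2]-.032
f=X[(c["depth"]>0)&(np.hypot(X[...,0]-p[0],X[...,1]-p[1])<.04)&(abs(X[...,2]-zt)<.006)&(g<60)]
n=np.linalg.svd(f-f.mean(0),full_matrices=False)[2][2];(a,b),R=cv2.minEnclosingCircle(f[:,:2].astype(np.float32)*1000);print(len(f),n,"flange",a,b,R,np.median(f[:,2]),zt)
o=ortho(c,.457,.243,.076,half=.05,px=.00025);print(circ(o,.457,.243,52,1.2,half=.05,px=.00025,p2=12,k=3))
```

```text
[0.45739962 0.24441523 0.14243592]
3215 [-0.03465962  0.00163671  0.99939783] flange 457.01251220703125 244.07876586914062 27.537548065185547 0.11005690561346182 0.11043592461383894
[(np.float32(0.4379), np.float32(0.2464), np.float32(50.3)), (np.float32(0.4561), np.float32(0.2439), np.float32(51.5)), (np.float32(0.4591), np.float32(0.2429), np.float32(53.2))]
```

>>> apply_moves --plan '[{"grip":0,"offset":[0.05,0,1],"spin":0},{"grip":0,"offset":[0.05,0,1.8],"spin":0},{"grip":0,"offset":[0.05,0,2.3],"spin":0},{"grip":0,"offset":[0.05,0,2.7],"spin":0},{"grip":0,"offset":[0.05,0,2.8],"spin":0}]'

```text
time_s: 31.25
tcp_pos: [0.4565, 0.2443, 0.1138]
ee_rot: [[-0.98, 0.201, 0.001], [0.201, 0.98, -0.001], [-0.001, -0.001, -1.0]]
wrist_force: [-2.3, -1.2, 9.9]
gripper_width: 0.193
gripper_force: 30.0
```

>>> apply_moves --plan '[{"grip":0.2,"offset":[0,0,0],"spin":0},{"grip":0.4,"offset":[0,0,0],"spin":0},{"grip":0.4,"offset":[0,0,0],"spin":0},{"grip":0.4,"offset":[0,0,-3],"spin":0},{"grip":0.4,"offset":[0,0,-7],"spin":0}]'

```text
time_s: 31.75
tcp_pos: [0.455, 0.2433, 0.1815]
ee_rot: [[-0.979, 0.202, -0.005], [0.202, 0.979, -0.004], [0.004, -0.005, -1.0]]
wrist_force: [0.4, -0.4, -0.3]
gripper_width: 0.385
gripper_force: 0.0
```

Run:
```python
from h import *
c=cap("wrist");s=r.sense();p=s["tcp_pos"];print(p)
X=wcloud(c);g=cv2.cvtColor(c["img"],6);D=c["depth"]>0
B=X[D&(np.hypot(X[...,0]-.457,X[...,1]-.244)<.04)&(X[...,2]>.06)&(X[...,2]<.12)&(g<60)]
h,e=np.histogram(B[:,2],np.arange(.06,.122,.004));print(h)
f=B[abs(B[:,2]-.082)<.005];n=np.linalg.svd(f-f.mean(0),full_matrices=False)[2][2];(a,b),R=cv2.minEnclosingCircle(f[:,:2].astype(np.float32)*1000);print(len(f),n,"flange",a,b,R,np.median(f[:,2]))
k=B[B[:,2]>.1];print("knob",k.mean(0))
t=r.capture("top");P=cloud(t)[t["depth"]>0]
q=P[(P[:,0]<.50)&(P[:,0]>.33)&(P[:,1]>.285)&(P[:,1]<.37)&(P[:,2]>.12)&(P[:,2]<.16)];print("pin",q.mean(0),np.ptp(q,0))
q=P[(P[:,0]<.50)&(P[:,0]>.33)&(P[:,1]>.27)&(P[:,1]<.37)&(P[:,2]>.1)&(P[:,2]<.125)];print("bar",q.min(0),q.max(0),q.mean(0))
```

```text
[0.45903458 0.24611821 0.19010707]
[   1    0    0    6   96 3045   32   34   40   39  393   66    0    0
    0]
3157 [-4.87551984e-03 -3.55155543e-04  9.99988052e-01] flange 456.695556640625 243.97926330566406 27.963407516479492 0.08150200540260741
knob [0.45618188 0.24395515 0.10317601]<stdin>:9: RuntimeWarning: Mean of empty slice.
  ret = um.true_divide(
Traceback (most recent call last):
ValueError: zero-size array to reduction operation maximum which has no identity
```

Run:
```python
from h import *
c=dict(np.load("top0.npz"));P=cloud(c);g=cv2.cvtColor(c["img"],6);D=c["depth"]>0
m=D&(P[...,0]<.5)&(P[...,0]>.33)&(P[...,1]>.27)&(P[...,1]<.37)
q=P[m&(P[...,2]>.13)&(P[...,2]<.16)];print("pin",len(q),q.mean(0),np.ptp(q,0))
q=P[m&(P[...,2]>.108)&(P[...,2]<.122)];print("bar",len(q),q.min(0),q.max(0),cv2.minAreaRect((q[:,:2]*1000).astype(np.float32)))
d=np.array([-.0853,.995]);M=np.array([.4567,.2439]);
for yaw in(-5.4,):
    a=np.radians(yaw);print("hinge",M+.065*np.array([-np.sin(a),np.cos(a)]))
```

```text
pin 15 [0.38023171 0.30882608 0.14454465] [0.0113536  0.00877726 0.0133257 ]
bar 170 [0.3748416  0.29786939 0.10986475] [0.47529078 0.31973536 0.12185257] ((425.029296875, 307.69525146484375), (100.46524047851562, 21.78980255126953), 1.4891834259033203)
hinge [0.46281704 0.30861153]
```

>>> apply_moves --plan '[{"grip":0.5,"offset":[0,0,-2],"spin":0},{"grip":0.6,"offset":[4,2.1,-2],"spin":-0.1},{"grip":0.6,"offset":[8,4.2,-2],"spin":-0.2},{"grip":0.6,"offset":[9,4.7,-2],"spin":-0.2},{"grip":0.6,"offset":[9,4.7,-2],"spin":-0.2}]'

```text
time_s: 32.35
tcp_pos: [0.3764, 0.3093, 0.2027]
ee_rot: [[-1.0, 0.001, -0.0], [0.001, 1.0, -0.0], [0.0, -0.0, -1.0]]
wrist_force: [0.4, 0.6, 0.7]
gripper_width: 0.594
gripper_force: 0.0
```

>>> apply_moves --plan '[{"grip":0.6,"offset":[0,0,0],"spin":0}]'

```text
time_s: 32.45
tcp_pos: [0.3776, 0.3084, 0.2027]
ee_rot: [[-1.0, 0.003, -0.0], [0.003, 1.0, -0.001], [0.0, -0.001, -1.0]]
wrist_force: [0.7, -0.1, 0.3]
gripper_width: 0.601
gripper_force: 0.0
```

Run:
```python
from h import *
c=cap("wrist");s=r.sense();p=s["tcp_pos"];print(p,s["ee_rot"][:,1])
X=wcloud(c);g=cv2.cvtColor(c["img"],6);D=(c["depth"]>0)&(np.hypot(X[...,0]-.378,X[...,1]-.3085)<.06)
for a,b in((.138,.155),(.105,.12)):
    q=X[D&(X[...,2]>a)&(X[...,2]<b)];print(len(q),q.mean(0) if len(q) else '',np.ptp(q,0) if len(q) else '')
cv2.imwrite("pics/k.png",c["img"])
```

```text
[0.37787449 0.30812818 0.20264137] [ 4.02386123e-03  9.99991695e-01 -6.46663521e-04]
295 [0.37617195 0.30889387 0.14518392] [0.01231371 0.0119973  0.01000665]
1105 [0.40529985 0.30900161 0.1160057 ] [0.06233581 0.01614038 0.00937597]
```

View pics/k.png

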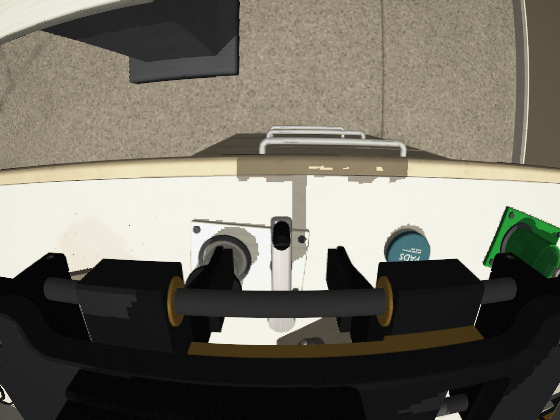

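>>> apply_moves --plan '[{"grip":0.6,"offset":[0,0,3],"spin":0},{"grip":0.6,"offset":[0,0,5],"spin":0},{"grip":0.5,"offset":[0,0,5.4],"spin":0},{"grip":0.35,"offset":[0,0,5.4],"spin":0},{"grip":0.25,"offset":[0,0,5.4],"spin":0}]'

```text
time_s: 33.0
tcp_pos: [0.3784, 0.3088, 0.1499]
ee_rot: [[-1.0, 0.004, 0.001], [0.004, 1.0, 0.001], [-0.001, 0.001, -1.0]]
wrist_force: [0.1, 0.6, -0.0]
gripper_width: 0.409
gripper_force: 0.0
```

>>> apply_moves --plan '[{"grip":0.25,"offset":[0,0,0],"spin":0},{"grip":0.25,"offset":[0,0,0],"spin":0},{"grip":0.25,"offset":[0,0,0],"spin":0}]'

```text
time_s: 33.3
tcp_pos: [0.3777, 0.3088, 0.1496]
ee_rot: [[-1.0, 0.003, 0.001], [0.003, 1.0, 0.001], [-0.001, 0.001, -1.0]]
wrist_force: [-0.4, -0.9, -1.2]
gripper_width: 0.257
gripper_force: 0.0
```

Run:
```python
from h import *
s=r.sense();p=s["tcp_pos"];R=s["ee_rot"];print(p)
H=np.array([.4623,.3088])
T0=np.arctan2(R[1,1],R[0,1])
for th in(190,200,210,220,230,240,250,257,262,266):
    t=np.radians(th);q=H+.085*np.array([np.cos(t),np.sin(t)])+.005*np.array([-np.sin(t),np.cos(t)])
    print(th,to_tool([*(q-p[:2]),0],s)[:2],"spin",round(-(t-np.pi/2-T0),3))
```

```text
[0.37767116 0.30875738 0.14962086]
190 [-0.19 -1.96] spin -0.178
200 [-0.66 -3.37] spin -0.352
210 [-1.37 -4.67] spin -0.527
220 [-2.29 -5.84] spin -0.701
230 [-3.4  -6.82] spin -0.876
240 [-4.67 -7.59] spin -1.05
250 [-6.05 -8.14] spin -1.225
257 [-7.06 -8.37] spin -1.347
262 [-7.8  -8.46] spin -1.434
266 [-8.4  -8.48] spin -1.504
```

>>> apply_moves --plan '[{"grip":0.25,"offset":[-0.07,-1.2,0],"spin":-0.11},{"grip":0.25,"offset":[-0.3,-2.4,0],"spin":-0.23},{"grip":0.25,"offset":[-0.66,-3.4,0],"spin":-0.352},{"grip":0.25,"offset":[-1.14,-4.3,0],"spin":-0.475},{"grip":0.25,"offset":[-1.6,-5.0,0],"spin":-0.58}]'

```text
time_s: 33.8
tcp_pos: [0.3935, 0.2583, 0.1495]
ee_rot: [[-0.836, -0.549, 0.001], [-0.549, 0.836, 0.001], [-0.001, 0.0, -1.0]]
wrist_force: [-0.8, 0.7, 1.0]
gripper_width: 0.245
gripper_force: 0.3
```

Run:
```python
from h import *
s=r.sense();p=s["tcp_pos"];R=s["ee_rot"];print(p,s["wrist_force"])
H=np.array([.4623,.3088])
T0=np.arctan2(R[1,1],R[0,1])
for th in(220,227,234,241,248,255,260,264,267):
    t=np.radians(th);q=H+.085*np.array([np.cos(t),np.sin(t)])+.005*np.array([-np.sin(t),np.cos(t)])
    print(th,to_tool([*(q-p[:2]),0],s)[:2],"spin",round(-(t-np.pi/2-T0),3))
```

```text
[0.39349638 0.25833556 0.14947843] [-0.84669017  0.6972387   1.02773464]
220 [-0.14 -1.05] spin -0.117
227 [-0.38 -2.06] spin -0.239
234 [-0.75 -3.03] spin -0.361
241 [-1.23 -3.95] spin -0.483
248 [-1.82 -4.81] spin -0.605
255 [-2.51 -5.59] spin -0.727
260 [-3.05 -6.09] spin -0.815
264 [-3.52 -6.46] spin -0.885
267 [-3.89 -6.71] spin -0.937
```

>>> apply_moves --plan '[{"grip":0.25,"offset":[-0.14,-1.05,0],"spin":-0.117},{"grip":0.25,"offset":[-0.38,-2.06,0],"spin":-0.239},{"grip":0.25,"offset":[-0.75,-3.03,0],"spin":-0.361},{"grip":0.25,"offset":[-1.23,-3.95,0],"spin":-0.483},{"grip":0.25,"offset":[-1.82,-4.81,0],"spin":-0.605}]'

```text
time_s: 34.3
tcp_pos: [0.4349, 0.2278, 0.1493]
ee_rot: [[-0.375, -0.927, -0.0], [-0.927, 0.375, 0.0], [-0.0, 0.0, -1.0]]
wrist_force: [-0.4, 0.2, 0.4]
gripper_width: 0.25
gripper_force: 0.3
```

Run:
```python
from h import *
s=r.sense();p=s["tcp_pos"];R=s["ee_rot"];print(p,s["wrist_force"])
H=np.array([.4623,.3088])
T0=np.arctan2(R[1,1],R[0,1])
for th in(252,256,260,264,267):
    t=np.radians(th);q=H+.085*np.array([np.cos(t),np.sin(t)])+.005*np.array([-np.sin(t),np.cos(t)])
    print(th,to_tool([*(q-p[:2]),0],s)[:2],"spin",round(-(t-np.pi/2-T0),3))
```

```text
[0.43490579 0.22782199 0.14927054] [-0.36275769  0.18414228  0.42459784]
252 [-0.09 -0.6 ] spin -0.07
256 [-0.19 -1.18] spin -0.14
260 [-0.32 -1.76] spin -0.209
264 [-0.5  -2.33] spin -0.279
267 [-0.66 -2.75] spin -0.332
```

>>> apply_moves --plan '[{"grip":0.25,"offset":[-0.09,-0.6,0],"spin":-0.07},{"grip":0.25,"offset":[-0.19,-1.18,0],"spin":-0.14},{"grip":0.25,"offset":[-0.32,-1.76,0],"spin":-0.209},{"grip":0.25,"offset":[-0.5,-2.33,0],"spin":-0.279},{"grip":0.25,"offset":[-0.5,-2.33,0],"spin":-0.279}]'

```text
time_s: 34.8
tcp_pos: [0.4588, 0.224, 0.1492]
ee_rot: [[-0.11, -0.994, 0.0], [-0.994, 0.11, 0.0], [-0.0, -0.0, -1.0]]
wrist_force: [-0.7, -0.4, 0.7]
gripper_width: 0.254
gripper_force: 0.0
```

>>> apply_moves --plan '[{"grip":0.25,"offset":[0,-0.2,0],"spin":0},{"grip":0.25,"offset":[0,-0.2,0],"spin":0}]'

```text
time_s: 35.0
tcp_pos: [0.4602, 0.2237, 0.1491]
ee_rot: [[-0.111, -0.994, 0.0], [-0.994, 0.111, 0.0], [-0.0, -0.0, -1.0]]
wrist_force: [0.1, -0.7, -0.3]
gripper_width: 0.253
gripper_force: 0.0
```

>>> apply_moves --plan '[{"grip":0.25,"offset":[0,-0.1,0],"spin":0},{"grip":0.25,"offset":[0,-0.2,0],"spin":0},{"grip":0.25,"offset":[0,-0.3,0],"spin":0}]'

```text
time_s: 35.3
tcp_pos: [0.4612, 0.2234, 0.1488]
ee_rot: [[-0.111, -0.994, -0.004], [-0.994, 0.111, -0.0], [0.001, 0.004, -1.0]]
wrist_force: [-9.7, 4.5, 4.2]
gripper_width: 0.253
gripper_force: 5.4
```

>>> apply_moves --plan '[{"grip":0.25,"offset":[0,-0.05,0],"spin":0},{"grip":0.4,"offset":[0,-0.2,0],"spin":0},{"grip":0.4,"offset":[0,-0.2,0],"spin":0},{"grip":0.4,"offset":[0,-0.2,-3],"spin":0},{"grip":0.4,"offset":[0,-0.2,-7],"spin":0}]'

```text
time_s: 35.8
tcp_pos: [0.4644, 0.2224, 0.218]
ee_rot: [[-0.11, -0.994, -0.004], [-0.994, 0.11, -0.003], [0.004, 0.003, -1.0]]
wrist_force: [1.8, 0.5, 0.4]
gripper_width: 0.396
gripper_force: 0.0
```

>>> apply_moves --plan '[{"grip":0.4,"offset":[4,0,-4],"spin":0},{"grip":0.4,"offset":[6,0,-5],"spin":0},{"grip":0.4,"offset":[6,0,-5],"spin":0},{"grip":0.4,"offset":[6,0,-5],"spin":0}]'

```text
time_s: 36.2
tcp_pos: [0.4587, 0.1633, 0.2692]
ee_rot: [[-0.111, -0.994, 0.001], [-0.994, 0.111, 0.001], [-0.001, -0.001, -1.0]]
wrist_force: [0.6, 0.5, 0.4]
gripper_width: 0.397
gripper_force: 0.0
```

Run:
```python
from h import *
c=cap("wrist");s=r.sense();print(s["tcp_pos"])
X=wcloud(c);g=cv2.cvtColor(c["img"],6);D=(c["depth"]>0)&(np.hypot(X[...,0]-.457,X[...,1]-.25)<.09)
q=X[D&(X[...,2]>.14)&(X[...,2]<.155)];p=q.mean(0);print("pin",len(q),p,np.degrees(np.arctan2(p[1]-.3088,p[0]-.4623))%360,"want ~264.5")
f=X[D&(abs(X[...,2]-.082)<.004)&(g<60)&(np.hypot(X[...,0]-.457,X[...,1]-.244)<.035)];(a,b),R=cv2.minEnclosingCircle(f[:,:2].astype(np.float32)*1000);print("flange",a,b,R,np.median(f[:,2]),np.linalg.svd(f-f.mean(0),full_matrices=False)[2][2])
```

```text
[0.45852949 0.16353613 0.26835547]
pin 141 [0.45476335 0.22296683 0.14539111] 264.98196954816837 want ~264.5
flange 457.6626892089844 243.35008239746094 28.149198532104492 0.08154737974880312 [-0.00180546 -0.00408187  0.99999004]
```

The keeper is at its stop, and the cap is level and centred.

```bash
python3 -c "
from station import r
print(r.finish_job())"
```

```text
the job is handed in; nothing more can be done
None
```

I handed the job in at about 36 s on the robot's clock: all four rings I found are stacked flat in the tube, the cap measures fully home and level, the keeper is at its stop, and I did not touch the tin, buffing block or lens gauge. The hand-in returned no verdict.

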